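# Seat the bench stop in its covered socket

### The job

Set up the bench stop for scraping: tip the aluminium dust cover of the steel socket block fully up (pressing its raised tab down does this) and take the wooden-headed stop out of the grey caddy. Start the steel shank in the tight bore with its foot edge first, leaning it some 20 degrees, then straighten it and slide it gently, without dropping it, until the head sits on the block, and let go. Do not disturb the jar, the scraper or the stirrer.

Things in the scene. Friction and masses are not known exactly. Their poses are not given: they have to be found in the camera images.
- stop_head (a point): Centre of the bench stop's square hardwood head, 32 x 32 mm, 75 mm long, on a round steel shank 26 mm thick, 60 mm long; 0.3 kg, heavy at the shank. z runs along the stop from foot to head; x and y are square to the head's flats. Foot 97.5 mm, shoulder 37.5 mm along -z. At the start the stop leans 35 degrees from vertical in the caddy's trough, head towards the robot.
- stop_foot (a point): Centre of the flat end of the steel shank, the foot of the stop (its edge has a 3 mm chamfer); axes as for stop_head.
- mouth (a point): Centre of the bore's mouth in the flat top of the dark steel socket block, 70 mm above the counter, z up. Block fixed, 80 mm along x (from -43 to +37 mm of here) by 90 mm along y; x points away from the robot, turned up to 0.3 rad. Bore 28 mm in diameter, 64 mm deep, blind, 3 mm chamfer at the mouth. At the start it is hidden under the dust cover.
- caddy: Grey plastic caddy, open box 170 mm (x) by 200 mm (y) by 50 mm high, fixed; origin at the centre of its underside, x away from the robot. A slanted trough in it, 44 mm wide over its sides, holds the stop's shank: foot at (30, 0, 45) mm here, leaning to -x. The head and 3 mm of shank stick out of its open upper end; draw the stop out along its own axis by 60 mm or more.
- cover (a joint): Aluminium rocker dust cover of the socket: near 0 = flat over the bore, up to 1.65 rad = standing up behind the bore; fully up means above 1.4. Flap 44 mm wide, reaching 50 mm from the hinge towards the robot. Stiff (1 to 2 N at the tab), stays where it is left. The hinge runs along the socket's y, 32 mm beyond the bore's centre (+x of mouth), 8 mm above the block's top.
- tab (a point): On the cover's tab, 36 mm from the hinge; turns with the cover. The tab, 36 mm wide and 4 mm thick, rises at 45 degrees from the hinge away from the robot and ends 55 mm from it. Shut fingertips pressed straight down 24 mm beyond the hinge, until about 14 mm below the hinge's height, tip the cover fully up; from 5 mm beyond the hinge on there is no block below.
- jar: Closed glass jar, 72 mm in diameter, 110 mm tall, upright; origin at the centre of its underside. Leave it alone.
- scraper: Yellow plastic putty scraper lying flat, 147 mm long, blade 70 mm wide, up to 14 mm thick; origin on its underside near mid length, blade towards its +x. Leave it alone.
- stirrer: Flat aluminium paint stirrer, 200 mm long, 30 mm wide paddle, 5 mm thick; origin on its underside at mid length. Leave it alone.
Mind the look-alikes: they are no part of the job. Of the things like the part that bears stop_head, leave any that is green; of the rest the larger one is meant.

How it is judged:
By the outcome, as a careful person would: the job done as asked, in the order asked, and still so for the second after the job is handed in, with the robot touching nothing.
It also fails if it takes over 69 s, if anything falls off the work surface, if the arm or the gripper's body presses on something with over 40 N, if the wrist force passes 120 N, or if a joint passes its speed limit or range.

### The arm

A 6-joint arm with a two-finger parallel gripper is mounted at the origin on the work surface. World frame = base frame: x ahead of the robot, y to its left, z up, the work surface at z = 0. Lengths are in m, angles in rad, forces in N, time in s.
With the tool pointing down it reaches from about 0.25 to 0.725 m from the base axis. Payload 4 kg.
Tool frame: the origin (TCP) lies between the finger pads; the fingertips stand 11 mm ahead of it and the grasp point (between the pads) lies 8 mm behind it (tcp_to_tips is the z of the fingertips in the tool frame, in m); z points along the fingers, y is the direction in which the jaws open and shut (so a half turn about z gives the same grasp; the last joint's range is limited). The gripper opens to 85 mm and grips with 20 to 120 N. Pads are 22 mm wide; open, the fingers measure 114 mm over their backs; the gripper's body (76 mm by 85 mm) begins 54 mm behind the grasp point. The pads swing forward as they close: fully open they stand 13 mm farther back than shut.
Start: joints at [0, 0.241, 0.005, 1.335, 0, 1.571], TCP at [0.5, -0, 0.242] pointing down, gripper open.
Joint ranges: [-2.72, 2.72], [-1.05, 1.87], [-1.09, 1.28], [-1.99, 2.15], [-1.42, 1.44], [-3.14, 3.14]. Speed limits (rad/s): [2.79, 2.79, 3.14, 3.14, 3.14, 3.14].

### API

Orientations are given as a unit quaternion [x, y, z, w].
In Python, from workcell import * gives the robot as it stands.
- The arm moves only by the tool move_arm, never from a script. Its argument "moves" is a list that holds one entry, the list of rows, each a list of 7 numbers: the shift along the world's x, y, z in units of 500 mm (1.0 is 500 mm), then the turn, a rotation vector about the world's x, y, z in units of 30 degrees (1.0 is 30 degrees), then the closure, from -1 (fully open) to 1 (shut), so that 0 is half open. A call has 1 to 8 rows; each row shifts and turns the pose as measured when the row begins; what a row does not reach is not made up. A row lasts 1/12 s, in which the tool goes at most 41.7 mm and 7.16 degrees, less where a joint would pass 70% of its speed; a pose out of reach is approached as far as the arm can. A call with a number of a shift or a turn outside -1 to 1 is refused whole. A call with a gripper value outside its range is refused whole. The fingers move at their own pace and stop on an object; the grip force is fixed at half the most. Time passes only in rows, so rows that do not move let the fingers close. It gives the time, the measured TCP pose, the force and the opening at its end, in the units of the state.
- get_obs(): the state, without advancing time (a new reading comes with each control period).
- camera(name): name is "scene" or "side" or "wrist"; returns a dict with "pixels" (480x640x3 uint8, red, green, blue), "range_z" (480x640 float32, m along the optical axis (not along the pixel's ray), 0 where there is no reading), "fx", "fy", "cx", "cy" (pixels), "distortion" ([k1, k2, p1, p2, k3] as OpenCV has them; the pictures are not rectified), "extrinsics" (4x4, takes a point from camera to world coordinates). Camera axes: x right, y down, z forward; pixel columns grow to the right and rows downward; lengths in m; the calibration is good to about 2 mm. A picture is of the moment at which its call begins.
- job_done(): hands the job in, once; it reports no verdict.
The state is a dict: "clock": time; "joint_pos": joint angles; "joint_vel": joint speeds; "tau": joint torques, N m; "eef_pos": TCP position; "tool_rot": TCP orientation; "ft_force": force on the tool from outside, world axes, zero at the start; "ft_torque": the same for the moment, N m; "grip_width": finger opening in m.
Only numpy, scipy, OpenCV 4.12 (cv2) and the standard library are available. Lean on these libraries where they do the work, as an engineer would, in place of code of your own. Each camera call takes 0.05 s, during which the arm holds its last target.

## Working session

There is one attempt and no reset: what is moved stays moved. The work goes in short steps, Python scripts to look and compute and a tool call to move; the robot and the scene stay as the last step left them, time stands still between calls to the robot, and variables do not carry over. Pictures are saved under pics/ and viewed, and the job is handed in when it is done.

Besides the shell and the picture viewer there is one more tool, called after ">>>" by a JSON object that holds its "op" and its "data", one argument or row to a line. move_arm: Moves the arm, as the interface text tells. Shifts and turns lie within -1 to 1; 1 stands for 500 mm of shift or 30 degrees of turn. Its arguments: {"type":"object","properties":{"moves":{"type":"array","items":{"type":"array","items":{"type":"array","items":{"type":"number"}}}}},"required":["moves"]}

```bash
ls; mkdir -p pics; python3 - <<'E'
from workcell import *
import cv2
o=get_obs()
print(o)
for n in ["scene","side","wrist"]:
    c=camera(n); cv2.imwrite(f"pics/{n}0.png",c["pixels"][:,:,::-1]); print(n,c["fx"],c["fy"],c["cx"],c["cy"],c["distortion"]);print(c["extrinsics"].round(3))
E
```

```text
pics
{'clock': 0.0, 'joint_pos': array([ 2.52270453e-05,  2.41404758e-01,  3.72019536e-03,  1.33519001e+00,
       -9.16706104e-06,  1.57079698e+00]), 'joint_vel': array([ 0.00209265, -0.00194533, -0.0004597 , -0.00025332,  0.00043948,
        0.00109091]), 'tau': array([ 5.50268451e-04, -3.72315860e+01,  2.52406776e+01,  1.67737965e-02,
        2.29149265e-05,  1.14679995e-05]), 'eef_pos': array([4.99392575e-01, 9.91683375e-06, 2.41415494e-01]), 'tool_rot': array([ 0.70709771,  0.70711509, -0.00073802, -0.00073152]), 'ft_force': array([-0.00892136,  0.03050221,  0.09373537]), 'ft_torque': array([ 0.0303684 , -0.02635779, -0.0157638 ]), 'grip_width': 0.08576074406705753}
scene 527.1852977833584 527.1852977833584 314.2517104607434 237.86706326409185 [-0.0768185  0.         0.         0.         0.       ]
[[ 0.337  0.766 -0.548  1.202]
 [ 0.941 -0.271  0.201 -0.304]
 [ 0.006 -0.583 -0.812  1.017]
 [ 0.     0.     0.     1.   ]]
side 503.3578533934075 503.3578533934075 322.9616383890826 242.3754186993762 [0.0016392 0.        0.        0.        0.       ]
[[ 0.987 -0.118  0.106  0.499]
 [-0.159 -0.739  0.655 -0.703]
 [ 0.001 -0.664 -0.748  0.804]
 [ 0.     0.     0.     1.   ]]
wrist 340.79419788802966 340.79419788802966 321.6335182762148 235.83960629238024 [-0.05641032  0.          0.          0.          0.        ]
[[ 1.     0.001 -0.001  0.5  ]
 [ 0.    -0.959 -0.284  0.072]
 [-0.001  0.284 -0.959  0.373]
 [ 0.     0.     0.     1.   ]]
```

View pics/scene0.png

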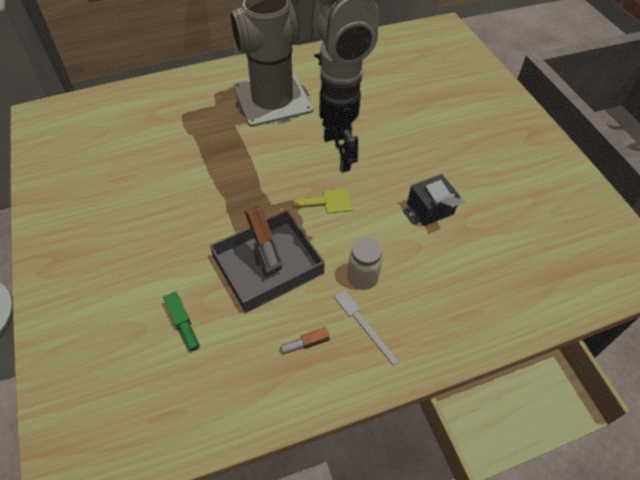

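View pics/side0.png

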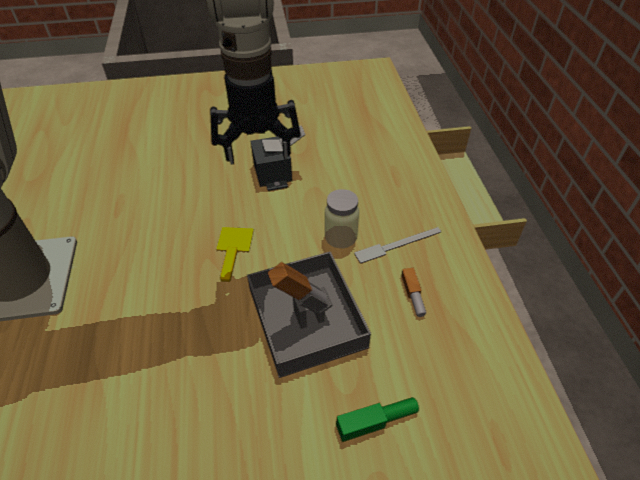

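View pics/wrist0.png

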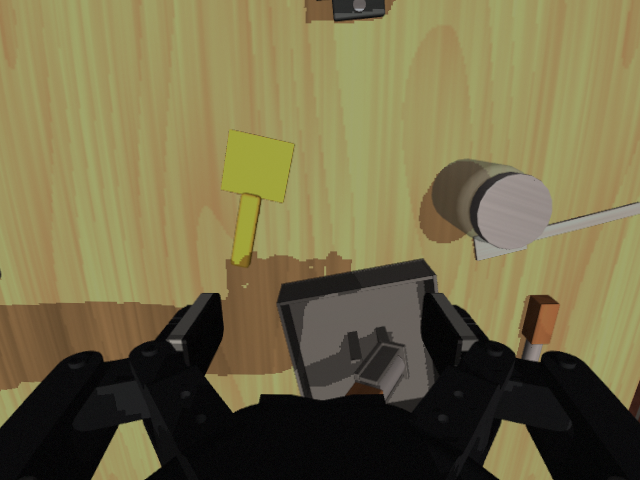

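The scene picture shows the stop in the caddy at about (262,240), the socket at (435,200), the jar at (366,262), the scraper at (325,202), the stirrer at (366,328), and look-alikes that are green (180,320) and small (305,341). Next I'll enlarge the stop and socket.

```bash
cat > h.py <<'E'
from workcell import *
import cv2, numpy as np
from scipy.spatial.transform import Rotation as R
np.set_printoptions(suppress=True,precision=4)
def K(c): return np.array([[c["fx"],0,c["cx"]],[0,c["fy"],c["cy"]],[0,0,1]])
def ray(c,uv):
    p=cv2.undistortPoints(np.array(uv,float).reshape(-1,1,2),K(c),np.array(c["distortion"]))[:,0]
    d=np.c_[p,np.ones(len(p))]@c["extrinsics"][:3,:3].T
    return c["extrinsics"][:3,3],d
def cloud(c):
    v,u=np.mgrid[0:480,0:640]
    o,d=ray(c,np.c_[u.ravel(),v.ravel()])
    P=o+d*c["range_z"].reshape(-1,1); P[c["range_z"].ravel()==0]=np.nan
    return P.reshape(480,640,3)
def proj(c,P):
    E=np.linalg.inv(c["extrinsics"]); 
    return cv2.projectPoints(np.array(P,float).reshape(-1,1,3),cv2.Rodrigues(E[:3,:3])[0],E[:3,3],K(c),np.array(c["distortion"]))[0][:,0]
def onz(c,uv,z):
    o,d=ray(c,uv); return o+d*((z-o[2])/d[:,2])[:,None]
def tri(c1,u1,c2,u2):
    o1,d1=ray(c1,u1);o2,d2=ray(c2,u2);out=[]
    for a,b in zip(d1,d2):
        A=np.c_[a,-b];s=np.linalg.lstsq(A,o2-o1,rcond=None)[0]
        p,q=o1+a*s[0],o2+b*s[1];out.append(np.r_[(p+q)/2,np.linalg.norm(p-q)])
    return np.array(out)
def crop(c,u0,v0,w,h,k,name):
    im=c["pixels"][v0:v0+h,u0:u0+w,::-1]; cv2.imwrite(name,cv2.resize(im,None,fx=k,fy=k,interpolation=cv2.INTER_CUBIC))
def save(name,c): np.savez(name,**c)
def load(name):
    z=np.load(name); return {k:(z[k] if z[k].ndim else float(z[k])) for k in z.files}
E
python3 - <<'E'
from h import *
s=camera("scene");d=camera("side");save("s0.npz",s);save("d0.npz",d)
crop(s,390,160,80,75,8,"pics/s_sock.png");crop(d,235,115,80,80,7,"pics/d_sock.png")
crop(s,205,195,130,120,5,"pics/s_cad.png");crop(d,235,245,145,140,4,"pics/d_cad.png")
P=cloud(s);Q=cloud(d)
for n,C,l in (("s",P,[(435,200),(366,245),(340,202),(260,225),(270,250),(350,300)]),("d",Q,[(273,146),(342,200),(235,240),(290,280),(310,298)])):
    for u,v in l: print(n,u,v,C[v,u])
E
```

```text
s 435 200 [0.5587 0.2316 0.0757]
s 366 245 [0.6442 0.017  0.1103]
s 340 202 [0.4364 0.0447 0.0036]
s 260 225 [ 0.5376 -0.1814  0.1345]
s 270 250 [ 0.5709 -0.1729  0.0833]
s 350 300 [ 0.7036 -0.0364  0.0066]
d 273 146 [0.5351 0.2407 0.0828]
d 342 200 [0.6535 0.0118 0.1089]
d 235 240 [0.4288 0.0336 0.0047]
d 290 280 [ 0.5261 -0.2028  0.1508]
d 310 298 [ 0.5584 -0.1989  0.0877]
```

View pics/s_sock.png

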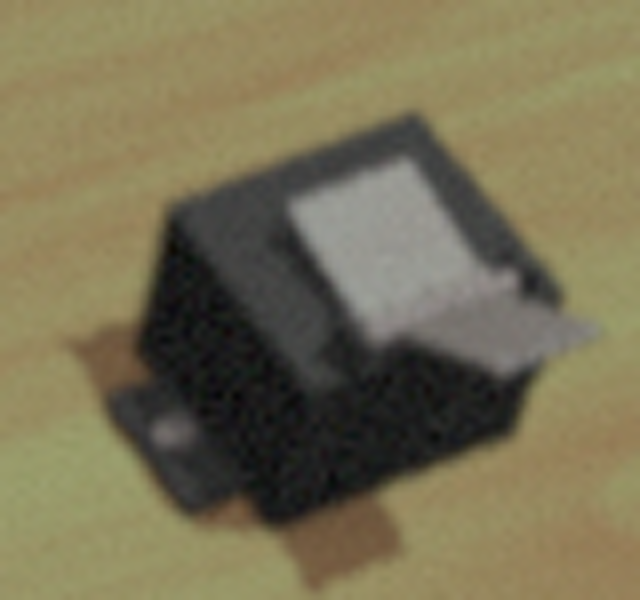

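View pics/d_sock.png

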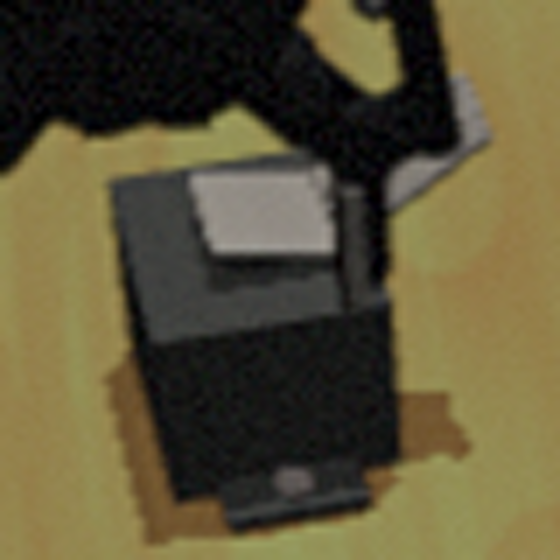

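View pics/s_cad.png

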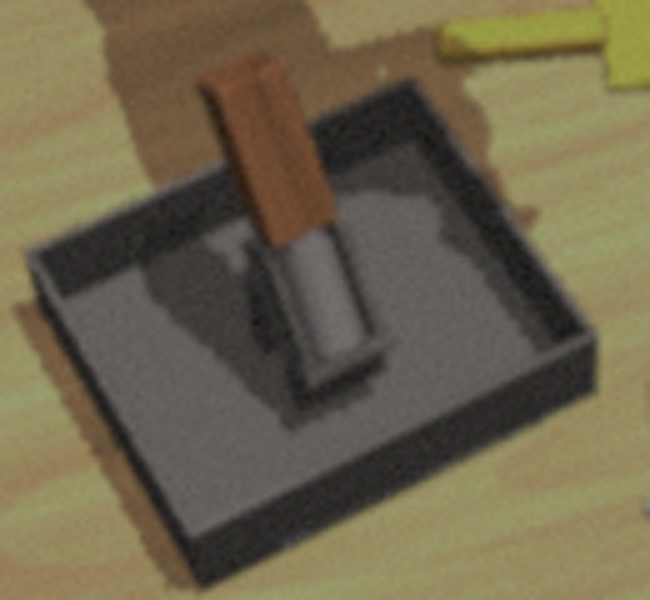

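View pics/d_cad.png

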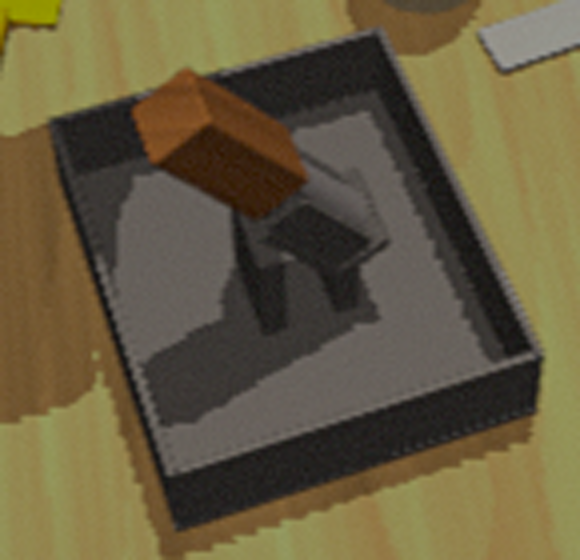

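```bash
python3 - <<'E'
from h import *
s=load("s0.npz");d=load("d0.npz")
S=np.array([(170,205),(415,115),(560,295),(308,390)])/8+[390,160]-.5+.5/8
D=np.array([(150,345),(110,182),(390,295)])/7+[235,115]-.5
t=tri(s,S[[0,1,3]],d,D);print(t)
print("scene z.07",onz(s,S,.07));print("side",onz(d,D,.07))
F=np.array([(290,200),(410,160),(490,275),(370,340)])/8+[390,160]-.5
print("flap",onz(s,F,.079))
# caddy rim corners z=.05
C=np.array([(30,252),(410,80),(595,340),(200,545)])/5+[205,195]-.5
print("cad s",onz(s,C,.05))
C2=np.array([(172,475),(52,120),(380,32),(540,355)])/4+[235,245]-.5
print("cad d",onz(d,C2,.05))
print(tri(s,C,d,C2))
# head fit
P=[]
for c,(u0,v0,u1,v1) in ((s,(240,203,275,246)),(d,(266,260,314,302))):
    m=np.zeros((480,640),bool);m[v0:v1,u0:u1]=1
    px=c["pixels"].astype(int);m&=(px[...,0]>1.6*px[...,2])&(px[...,0]>px[...,1]*1.35)
    cl=cloud(c);m&=(cl[...,2]>.06)
    p=cl[m];p=p[~np.isnan(p).any(1)];print(len(p),p.min(0),p.max(0));P.append(p)
np.savez("head.npz",a=P[0],b=P[1])
from scipy.optimize import least_squares
hs=np.array([.016,.016,.0375])
def sd(x,p):
    q=R.from_rotvec(x[3:6]).inv().apply(p-x[:3]);e=np.abs(q)-hs
    return np.linalg.norm(np.maximum(e,0),axis=1)+np.minimum(e.max(1),0)
for name,pts in (("s",[P[0]]),("d",[P[1]]),("both",P)):
  best=None
  for roll in np.radians([-30,0,30,45]):
   for yaw in np.radians([-10,10,25]):
    r0=R.from_euler('z',yaw)*R.from_euler('y',-35,degrees=True)*R.from_euler('z',roll)
    x0=np.r_[np.vstack(pts).mean(0)-[0,0,.01],r0.as_rotvec()]
    f=least_squares(lambda x:np.concatenate([sd(x,p)/np.sqrt(len(p)) for p in pts]),x0,loss='soft_l1',f_scale=.0003)
    if best is None or f.cost<best.cost:best=f
  M=R.from_rotvec(best.x[3:]).as_matrix();print(name,best.cost,best.x[:3]);print(M)
  ax=M[:,2];print("lean",np.degrees(np.arccos(ax[2])),"az",np.degrees(np.arctan2(-ax[1],-ax[0])),"foot",best.x[:3]-.0975*ax)
E
```

```text
[[0.4915 0.2031 0.0665 0.0001]
 [0.4842 0.2899 0.0678 0.    ]
 [0.5715 0.2083 0.0714 0.0027]]
scene z.07 [[0.4942 0.2011 0.07  ]
 [0.4859 0.2885 0.07  ]
 [0.5643 0.2954 0.07  ]
 [0.5719 0.2079 0.07  ]]
side [[0.4915 0.1988 0.07  ]
 [0.4843 0.2869 0.07  ]
 [0.5711 0.2119 0.07  ]]
flap [[0.5107 0.2311 0.079 ]
 [0.5083 0.2727 0.079 ]
 [0.5565 0.2738 0.079 ]
 [0.5669 0.2286 0.079 ]]
cad s [[ 0.4907 -0.2901  0.05  ]
 [ 0.4538 -0.0991  0.05  ]
 [ 0.6191 -0.0677  0.05  ]
 [ 0.6596 -0.2575  0.05  ]]
cad d [[ 0.4899 -0.2938  0.05  ]
 [ 0.4523 -0.1001  0.05  ]
 [ 0.6149 -0.0706  0.05  ]
 [ 0.6524 -0.262   0.05  ]]
[[ 0.4893 -0.2909  0.0468  0.0023]
 [ 0.4522 -0.0986  0.0481  0.0002]
 [ 0.6157 -0.0662  0.0447  0.0003]
 [ 0.6544 -0.2569  0.0409  0.0004]]
615 [ 0.4934 -0.2038  0.0832] [ 0.5624 -0.1636  0.1667]
954 [ 0.4918 -0.2077  0.0793] [ 0.5625 -0.1624  0.1662]
s 1.2906620798886227e-06 [ 0.5266 -0.1828  0.1246]
[[ 0.8    -0.1958 -0.5671]
 [ 0.159   0.9806 -0.1144]
 [ 0.5786  0.0013  0.8156]]
lean 35.34879562870858 az 11.402647749552283 foot [ 0.5819 -0.1717  0.0451]
d 5.648455629055813e-07 [ 0.5263 -0.1852  0.1247]
[[ 0.8072 -0.1889 -0.5592]
 [ 0.1546  0.982  -0.1085]
 [ 0.5696  0.0012  0.8219]]
lean 34.72384379459646 az 10.983880276946373 foot [ 0.5808 -0.1747  0.0446]
both 2.1452614370434683e-06 [ 0.5266 -0.1847  0.1248]
[[ 0.8032 -0.1877 -0.5653]
 [ 0.1524  0.9822 -0.1096]
 [ 0.5758  0.0019  0.8176]]
lean 35.15850529638492 az 10.97203241556789 foot [ 0.5818 -0.174   0.0451]
```

The head fit from both views agrees: head centre is about (0.5265, -0.184, 0.125), lean 35°, azimuth 11°. The socket mouth is near (0.532, 0.248), with a yaw of about 5°. Next I'll move above the socket and turn the jaws to lie along y.

>>> {"op": "move_arm", "data": {
  "moves": [
    [[0.003,0.04,0.005,0,0,0.238,1],[0.003,0.04,0.005,0,0,0.238,1],[0.003,0.04,0.005,0,0,0.238,1],[0.003,0.04,0.005,0,0,0.238,1],[0.003,0.04,0.005,0,0,0.238,1],[0.003,0.04,0,0,0,0.238,1],[0.003,0.04,0,0,0,0.238,1],[0.003,0.04,0,0,0,0.238,1]]
  ]
}}

```text
clock: 0.92
eef_pos: [0.5107, 0.1621, 0.2536]
tool_rot: [0.28, 0.96, -0.002, -0.0]
ft_force: [0.5, 0.2, 0.5]
grip_width: 0.0
```

>>> {"op": "move_arm", "data": {
  "moves": [
    [[0.003,0.04,0,0,0,0.238,1],[0.003,0.04,0,0,0,0.238,1],[0.003,0.04,0,0,0,0.238,1],[0.003,0.02,0,0,0,0.238,1],[0.003,0.0,0,0,0,0.238,1],[0,0,0,0,0,0.1,1],[0,0,0,0,0,0,1]]
  ]
}}

```text
clock: 1.5
eef_pos: [0.5172, 0.2413, 0.2514]
tool_rot: [-0.061, 0.998, -0.002, -0.001]
ft_force: [0.2, -0.0, 0.5]
grip_width: 0.0003
```

```bash
cat >> h.py <<'E'
def st():
    o=get_obs();r=R.from_quat(o["tool_rot"]);m=r.as_matrix()
    print("t",round(o["clock"],2),"p",o["eef_pos"],"z",m[:,2],"y",m[:,1],"w",round(o["grip_width"],4),"F",o["ft_force"].round(1),"T",o["ft_torque"].round(2),"q",o["joint_pos"].round(2))
    return o,m
E
python3 - <<'E'
from h import *
st()
w=camera("wrist");save("w1.npz",w);crop(w,0,0,640,480,1.2,"pics/w1.png")
d=camera("side");save("d1.npz",d);crop(d,235,115,80,80,7,"pics/d1.png")
E
```

```text
t 1.5 p [0.5172 0.2413 0.2514] z [-0.001  -0.0045 -1.    ] y [-0.1215  0.9926 -0.0043] w 0.0003 F [ 0.2 -0.   0.5] T [ 0.07  0.03 -0.02] q [ 0.44  0.38  0.23  1.42 -0.    0.32]
```

View pics/w1.png

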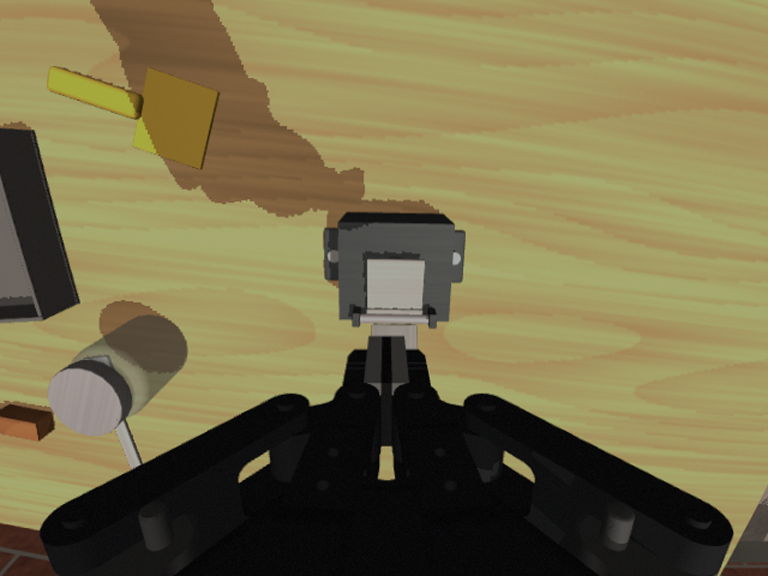

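View pics/d1.png

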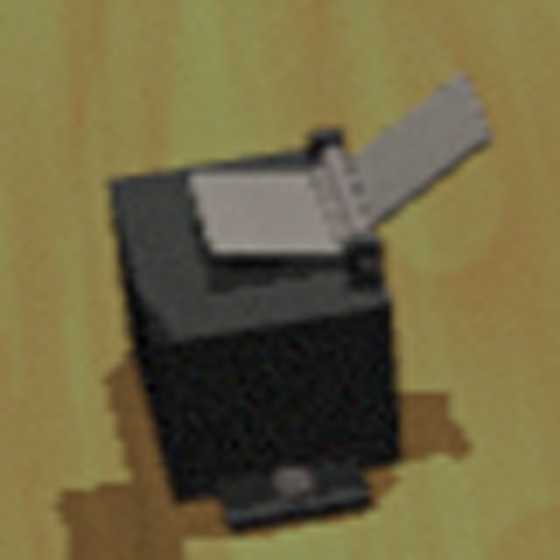

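```bash
python3 - <<'E'
from h import *
w=load("w1.npz");crop(w,260,165,130,130,6,"pics/w1c.png")
crop(load("d1.npz"),250,125,60,60,10,"pics/d1c.png")
E
```

```text
(no output)
```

View pics/w1c.png

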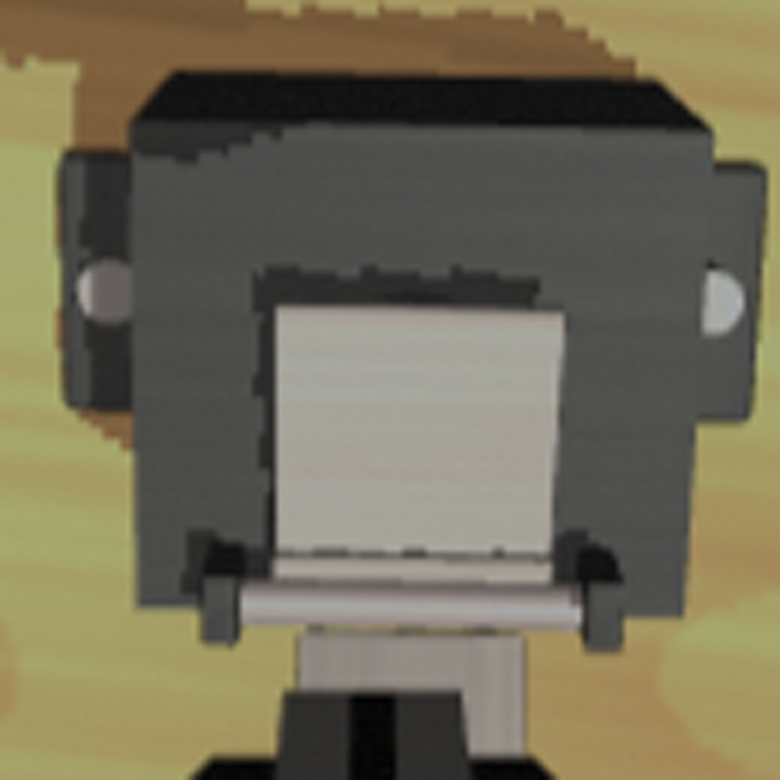

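View pics/d1c.png

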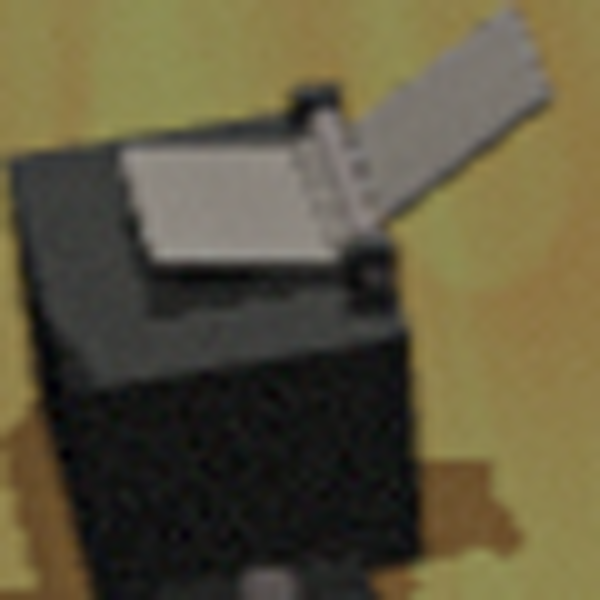

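```bash
python3 - <<'E'
from h import *
w=load("w1.npz");s=load("s0.npz");d=load("d1.npz")
W=np.array([(132,125),(712,130),(684,615),(137,607)])/6+[260,165]-.4
T=onz(w,W,.07);print(T,T.mean(0))
S=np.array([(170,205),(415,115),(560,295),(308,390)])/8+[390,160]-.45
print(tri(w,W,s,S))
D=np.array([(95,390),(12,155),(408,322)])/10+[250,125]-.45
print(tri(w,W[[0,1,3]],d,D)); print(onz(d,D,.07))
H=np.array([(240,605),(582,610)])/6+[260,165]-.4
print("hinge w",onz(w,H,.078))
Dh=np.array([(372,230),(320,105)])/10+[250,125]-.45
print("hinge tri",tri(w,H,d,Dh))
# ideal fit
loc=np.array([(-.043,-.045),(-.043,.045),(.037,.045),(.037,-.045)])
for X in (T[:,:2],onz(s,S,.07)[:,:2]):
    a=loc-loc.mean(0);b=X-X.mean(0)
    th=np.arctan2((a[:,0]*b[:,1]-a[:,1]*b[:,0]).sum(),(a*b).sum())
    c,sn=np.cos(th),np.sin(th);m=X.mean(0)-np.array([[c,-sn],[sn,c]])@loc.mean(0)
    print("yaw",np.degrees(th),"mouth",m,"scale",np.linalg.norm(b)/np.linalg.norm(a))
E
```

```text
[[0.4947 0.1999 0.07  ]
 [0.4846 0.2883 0.07  ]
 [0.5638 0.2972 0.07  ]
 [0.5735 0.2078 0.07  ]] [0.5292 0.2483 0.07  ]
[[0.4948 0.2003 0.071  0.0007]
 [0.4849 0.2889 0.0688 0.0007]
 [0.5638 0.2967 0.0691 0.0014]
 [0.5728 0.2075 0.0712 0.0008]]
[[0.4968 0.1999 0.0684 0.0036]
 [0.4851 0.2884 0.0699 0.0011]
 [0.5716 0.2079 0.0732 0.0012]]
[[0.4985 0.1985 0.07  ]
 [0.4856 0.2884 0.07  ]
 [0.5713 0.2115 0.07  ]]
hinge w [[0.5679 0.2248 0.078 ]
 [0.562  0.2792 0.078 ]]
hinge tri [[0.565  0.2251 0.0864 0.0009]
 [0.5593 0.2781 0.0837 0.001 ]]
yaw 6.2213438905687 mouth [0.5321 0.2486] scale 0.9937903069898628
yaw 5.10814378737542 mouth [0.532  0.2485] scale 0.9774843825292274
```

>>> {"op": "move_arm", "data": {
  "moves": [
    [[0.07,0.0133,0,0,0,0,1],[0.07,0.0133,-0.04,0,0,0,1],[0,0,-0.06,0,0,0,1],[0,0,-0.06,0,0,0,1],[0,0,-0.04,0,0,0,1],[0,0,0,0,0,0,1]]
  ]
}}

```text
clock: 2.1
eef_pos: [0.587, 0.2508, 0.1442]
tool_rot: [-0.053, 0.999, -0.004, -0.004]
ft_force: [-0.8, 0.3, -1.0]
grip_width: -0.0001
```

```bash
python3 - <<'E'
from h import *
st()
E
```

```text
t 2.1 p [0.587  0.2508 0.1442] z [-0.0076 -0.0078 -0.9999] y [-0.1063  0.9943 -0.007 ] w -0.0001 F [-0.8  0.3 -1. ] T [-0.01  0.06 -0.01] q [ 0.41  0.58  0.25  1.26 -0.    0.3 ]
```

>>> {"op": "move_arm", "data": {
  "moves": [
    [[0.001,0.007,-0.03,0,0,0,1],[0,0,-0.018,0,0,0,1],[0,0,-0.018,0,0,0,1],[0,0,-0.018,0,0,0,1],[0,0,-0.018,0,0,0,1],[0,0,-0.018,0,0,0,1],[0,0,-0.018,0,0,0,1]]
  ]
}}

```text
clock: 2.68
eef_pos: [0.5918, 0.2541, 0.0798]
tool_rot: [-0.05, 0.999, -0.002, 0.002]
ft_force: [0.3, -0.2, 2.2]
grip_width: -0.0001
```

>>> {"op": "move_arm", "data": {
  "moves": [
    [[-0.007,0,-0.008,0,0,0,1],[-0.003,0,-0.008,0,0,0,1],[0,0,-0.004,0,0,0,1]]
  ]
}}

```text
clock: 2.93
eef_pos: [0.5898, 0.2546, 0.0707]
tool_rot: [-0.05, 0.999, -0.001, 0.006]
ft_force: [0.5, -0.3, 3.4]
grip_width: -0.0001
```

```bash
python3 - <<'E'
from h import *
st()
d=camera("side");crop(d,235,85,110,110,6,"pics/d2.png")
E
```

```text
t 2.93 p [0.5898 0.2546 0.0707] z [ 0.0118 -0.0021 -0.9999] y [-0.0992  0.9951 -0.0032] w -0.0001 F [ 0.5 -0.3  3.4] T [-0.06 -0.19 -0.02] q [ 0.41  0.63  0.14  1.07 -0.01  0.31]
```

View pics/d2.png

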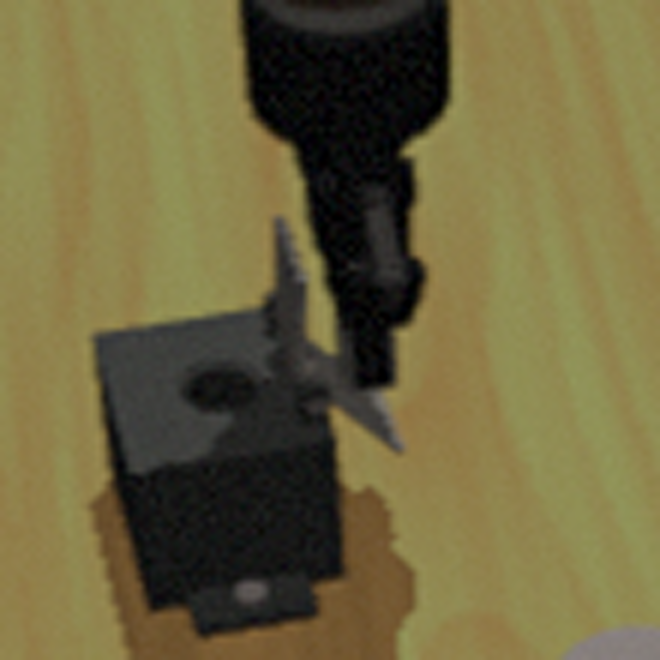

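The cover now stands roughly upright and the bore is visible at about (225,390). I'll press slightly further, then retreat and look.

>>> {"op": "move_arm", "data": {
  "moves": [
    [[-0.002,0,-0.006,0,0,0,1],[0,0,-0.004,0,0,0,1]]
  ]
}}

```text
clock: 3.15
eef_pos: [0.5915, 0.2554, 0.0686]
tool_rot: [-0.049, 0.999, -0.0, 0.01]
ft_force: [0.6, -0.5, 2.6]
grip_width: -0.0002
```

>>> {"op": "move_arm", "data": {
  "moves": [
    [[0.0,0,0.06,0,0,0,1],[0,0,0.08,0,0,0,1],[0,0,0.08,0,0,0,1],[0,0,0.08,0,0,0,1],[-0.04,0,0.06,0,0,0,1],[-0.04,0,0.0,0,0,0,1],[0,0,0,0,0,0,1]]
  ]
}}

```text
clock: 3.73
eef_pos: [0.5414, 0.2527, 0.2474]
tool_rot: [-0.049, 0.999, -0.003, -0.001]
ft_force: [-0.3, -0.4, -1.3]
grip_width: 0.0003
```

```bash
python3 - <<'E'
from h import *
st()
w=camera("wrist");save("w3.npz",w);crop(w,0,0,640,480,1.2,"pics/w3.png")
d=camera("side");save("d3.npz",d);crop(d,235,115,80,80,7,"pics/d3.png")
s=camera("scene");save("s3.npz",s);crop(s,390,150,80,80,7,"pics/s3.png")
E
```

```text
t 3.73 p [0.5414 0.2527 0.2474] z [-0.0011 -0.0056 -1.    ] y [-0.0986  0.9951 -0.0055] w 0.0003 F [-0.3 -0.4 -1.3] T [-0.06  0.01 -0.01] q [ 0.44  0.44  0.3   1.44 -0.    0.34]
```

View pics/w3.png

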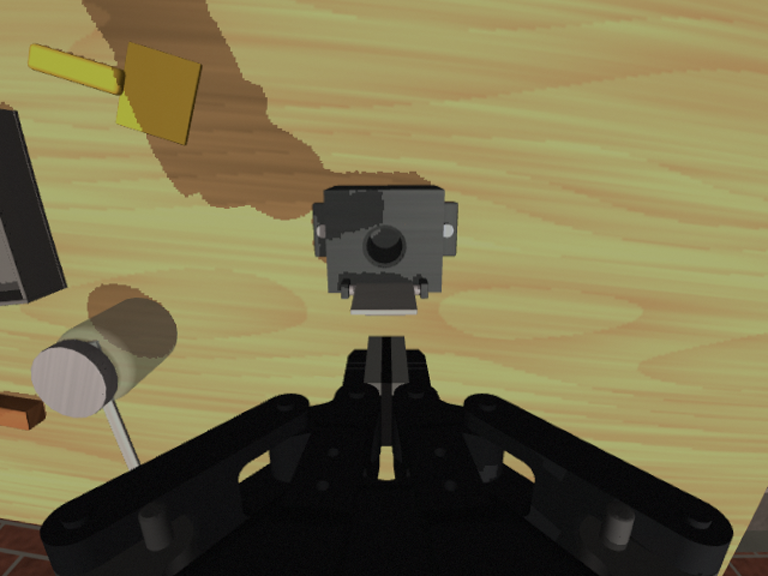

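View pics/d3.png

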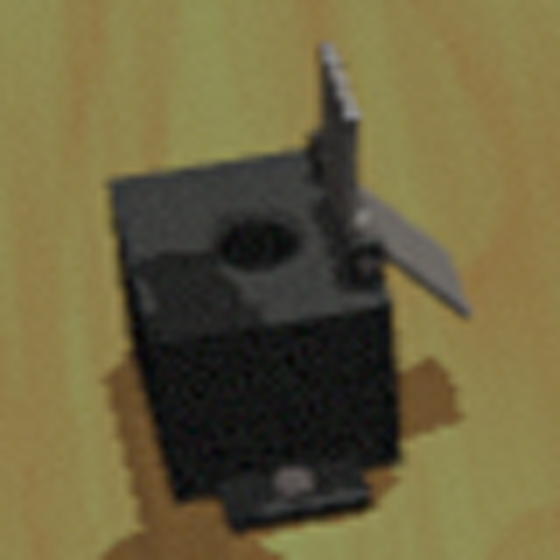

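View pics/s3.png

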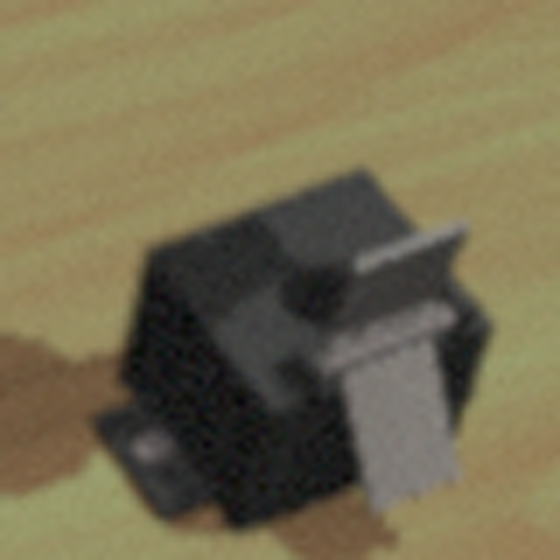

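Now I'll measure the cover angle and the bore centre.

```bash
python3 - <<'E'
from h import *
w=load("w3.npz");d=load("d3.npz")
crop(w,260,145,120,125,6,"pics/w3c.png");crop(d,235,115,80,60,10,"pics/d3c.png")
C=cloud(w)
m=np.array([.532,.2485]);a=np.radians(6.2);ex=np.array([np.cos(a),np.sin(a)]);ey=np.array([-ex[1],ex[0]])
for n in ("w","d","s"):
    C=cloud(load(n+"3.npz"));q=C.reshape(-1,3);q=q[~np.isnan(q).any(1)]
    l=np.c_[(q[:,:2]-m)@ex,(q[:,:2]-m)@ey,q[:,2]]
    for z0 in (.045,.055,.062,.09,.10,.11,.12,.127):
        k=(abs(l[:,1])<.018)&(l[:,0]>.02)&(l[:,0]<.08)&(abs(l[:,2]-z0)<.004)
        if k.sum()>3: print(n,z0,k.sum(),np.median(l[k,0]))
E
```

```text
w 0.09 135 0.02681897564961946
w 0.1 152 0.02757787858324151
w 0.11 166 0.02836124362036767
w 0.12 181 0.02917211340597175
w 0.127 322 0.030405274694972093
d 0.045 20 0.059368027305319364
d 0.055 21 0.051285287996800266
d 0.062 19 0.045533292140419075
d 0.09 9 0.02433391520667335
d 0.1 8 0.025179389583185358
d 0.11 7 0.02608956897536259
d 0.12 12 0.026723704268061668
d 0.127 22 0.028495738945643258
s 0.045 58 0.060267018204479564
s 0.055 64 0.052038236376580456
s 0.062 50 0.0460512921434206
s 0.09 24 0.03061502286355082
s 0.1 19 0.03103841505315243
s 0.11 25 0.031627669353928765
s 0.12 22 0.032669040128789344
s 0.127 35 0.032681126398993544
```

View pics/w3c.png

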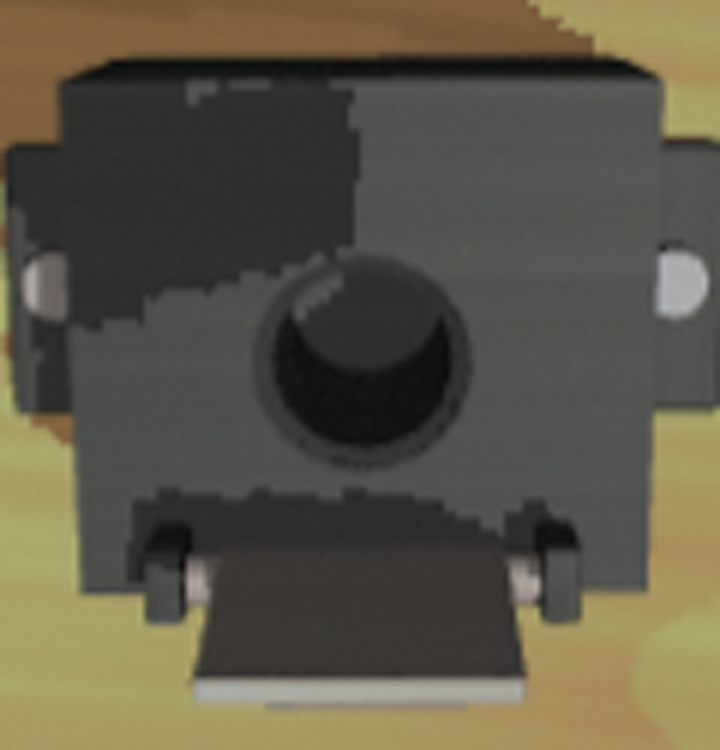

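View pics/d3c.png

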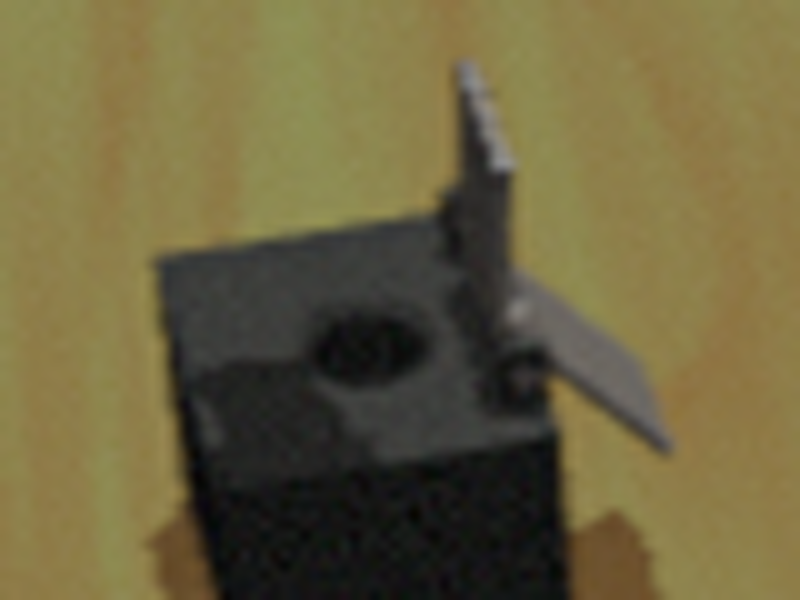

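```bash
python3 - <<'E'
from h import *
w=load("w3.npz");d=load("d3.npz")
print(onz(w,np.array([(361,361),(252,361),(470,361),(361,252),(361,470)])/6+[260,145]-.42,.07))
print(onz(d,np.array([(370,350)])/10+[235,115]-.45,.07))
W=np.array([(60,80),(662,83),(646,590),(82,590)])/6+[260,145]-.42
X=onz(w,W,.07)[:,:2]
loc=np.array([(-.043,-.045),(-.043,.045),(.037,.045),(.037,-.045)])
a=loc-loc.mean(0);b=X-X.mean(0)
th=np.arctan2((a[:,0]*b[:,1]-a[:,1]*b[:,0]).sum(),(a*b).sum())
c,sn=np.cos(th),np.sin(th);m=X.mean(0)-np.array([[c,-sn],[sn,c]])@loc.mean(0)
print("yaw",np.degrees(th),"mouth",m,"scale",np.linalg.norm(b)/np.linalg.norm(a))
# grasp frame
P=np.array([.5265,-.184,.1247]);u=np.array([-.5653*1,-.1096,.8176]);u=np.array([-np.sin(np.radians(35.1))*np.cos(np.radians(11.1)),-np.sin(np.radians(35.1))*np.sin(np.radians(11.1)),np.cos(np.radians(35.1))])
tz=-u; ty=np.array([-np.sin(np.radians(11.1)),np.cos(np.radians(11.1)),0]);
# tool y may be +-; current
o,m=st()
Rg=np.c_[np.cross(ty,tz),ty,tz]
rel=R.from_matrix(Rg)*R.from_matrix(m).inv()
print("rotvec/30deg",np.degrees(rel.as_rotvec())/30)
print("TCP grasp",P+.008*tz,"pre",P-.1*tz)
E
```

```text
[[0.5317 0.2483 0.07  ]
 [0.5334 0.2316 0.07  ]
 [0.53   0.265  0.07  ]
 [0.515  0.2467 0.07  ]
 [0.5489 0.25   0.07  ]]
[[0.5311 0.2446 0.07  ]]
yaw 5.7396293703862025 mouth [0.532  0.2486] scale 0.9919237510169696
t 3.88 p [0.5442 0.2526 0.2458] z [ 0.0002 -0.0061 -1.    ] y [-0.0975  0.9952 -0.0061] w 0.0001 F [-0.1  0.1 -0.3] T [ 0.02 -0.01  0.02] q [ 0.44  0.44  0.31  1.43 -0.01  0.34]
rotvec/30deg [ 0.1813 -1.1572  0.1812]
TCP grasp [ 0.531  -0.1831  0.1182] pre [ 0.4701 -0.1951  0.2065]
```

Wrist and block views agree on the mouth at (0.532, 0.2485, 0.07), with a yaw of about 6°. Depth along the flap shows it leaning 4.5° past vertical, so the cover is fully up. Next is the move to the pre-grasp on the stop's axis.

>>> {"op": "move_arm", "data": {
  "moves": [
    [[-0.005,-0.04,0.01,0,0,0,-1],[-0.012,-0.08,0,0.03,-0.19,0.03,-1],[-0.012,-0.08,0,0.03,-0.19,0.03,-1],[-0.012,-0.08,0,0.03,-0.19,0.03,-1],[-0.012,-0.08,0,0.03,-0.19,0.03,-1],[-0.012,-0.08,0,0.03,-0.19,0.03,-1],[-0.012,-0.08,0,0.03,-0.19,0.03,-1],[-0.012,-0.08,0,0,0,0,-1]]
  ]
}}

```text
clock: 4.55
eef_pos: [0.4953, -0.0468, 0.2237]
tool_rot: [-0.101, 0.951, 0.026, 0.292]
ft_force: [-1.2, 0.2, -3.6]
grip_width: 0.0855
```

>>> {"op": "move_arm", "data": {
  "moves": [
    [[-0.012,-0.08,0,0,0,0,-1],[-0.012,-0.08,0,0,0,0,-1],[-0.012,-0.08,0,0,0,0,-1],[0,0,0,0,0,0,-1]]
  ]
}}

```text
clock: 4.88
eef_pos: [0.4685, -0.1751, 0.2158]
tool_rot: [-0.093, 0.953, 0.026, 0.287]
ft_force: [1.0, 0.5, 0.4]
grip_width: 0.0853
```

```bash
cat >> h.py <<'E'
def want(P,u,yd,off=.008,m=None,p=None):
    """tool z=-u, tool y ~ yd, TCP = P+off*tz ; prints shift(units) and turn(units)"""
    o=get_obs();m=R.from_quat(o["tool_rot"]).as_matrix();p=o["eef_pos"]
    tz=-u/np.linalg.norm(u);ty=yd-tz*(yd@tz);ty/=np.linalg.norm(ty)
    Rg=np.c_[np.cross(ty,tz),ty,tz];rv=np.degrees((R.from_matrix(Rg)*R.from_matrix(m).inv()).as_rotvec())/30
    t=P+off*tz
    print("target",t,"shift mm",1e3*(t-p),"units",(t-p)/.5,"turn units",rv)
def axis(lean,az):
    l,a=np.radians([lean,az]);return np.array([-np.sin(l)*np.cos(a),-np.sin(l)*np.sin(a),np.cos(l)])
def yv(az):
    a=np.radians(az);return np.array([-np.sin(a),np.cos(a),0])
E
python3 - <<'E'
from h import *
st()
P=np.array([.5265,-.184,.1247]);u=axis(35.1,11.1)
want(P+.1*u,u,yv(11.1))
E
```

```text
t 4.88 p [ 0.4685 -0.1751  0.2158] z [ 0.5424  0.1035 -0.8337] y [-0.1928  0.9812 -0.0036] w 0.0853 F [1.  0.5 0.4] T [-0.12  0.5  -0.05] q [-0.59 -0.04 -0.54  0.62  0.4  -0.69]
target [ 0.4746 -0.1942  0.2   ] shift mm [  6.1385 -19.0487 -15.7941] units [ 0.0123 -0.0381 -0.0316] turn units [ 0.0169 -0.0504 -0.0005]
```

>>> {"op": "move_arm", "data": {
  "moves": [
    [[0.012,-0.038,-0.03,0.017,-0.05,0,-1],[0,0,0,0,0,0,-1]]
  ]
}}

```text
clock: 5.05
eef_pos: [0.4733, -0.1994, 0.1982]
tool_rot: [-0.088, 0.95, 0.029, 0.299]
ft_force: [-0.3, 0.3, -0.3]
grip_width: 0.0858
```

```bash
python3 - <<'E'
from h import *
st()
P=np.array([.5265,-.184,.1247]);u=axis(35.1,11.1)
w=camera("wrist");save("w4.npz",w)
for k in (.0375,-.0375,-.0975):
    print(k,proj(w,P+k*u))
im=w["pixels"][:,:,::-1].copy()
from itertools import product
ty=yv(11.1);tx=np.cross(ty,u)
for a,b,k in product((-1,1),(-1,1),(.0375,-.0375)):
    q=proj(w,P+.016*a*tx+.016*b*ty+k*u)[0];cv2.circle(im,tuple(int(round(i)) for i in q),2,(255,0,0),-1)
cv2.imwrite("pics/w4.png",cv2.resize(im,None,fx=1.2,fy=1.2))
want(P,u,yv(11.1))
E
```

```text
t 5.05 p [ 0.4733 -0.1994  0.1982] z [ 0.5632  0.1078 -0.8192] y [-0.1839  0.9829  0.003 ] w 0.0858 F [-0.3  0.3 -0.3] T [-0.08  0.62 -0.01] q [-0.64  0.02 -0.55  0.56  0.44 -0.73]
0.0375 [[331.4265 267.8001]]
-0.0375 [[329.0476 232.6723]]
-0.0975 [[327.8898 215.6249]]
target [ 0.531  -0.1831  0.1182] shift mm [ 57.4355  14.827  -81.2006] units [ 0.1149  0.0297 -0.1624] turn units [-0.0061 -0.0035  0.0136]
```

View pics/w4.png

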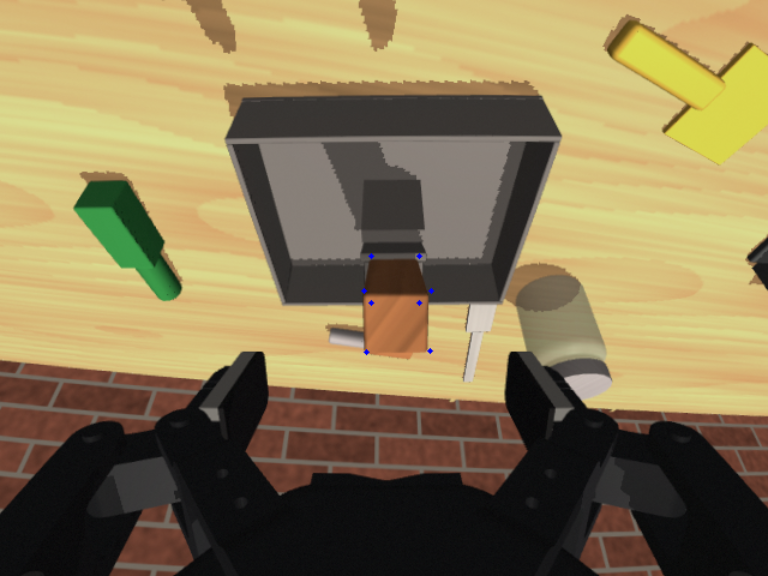

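The projected head corners match the picture (near face at about x 365–430, y 290–350), so I'll go in.

>>> {"op": "move_arm", "data": {
  "moves": [
    [[0.022,0.012,-0.03,0,0,0.005,-1],[0.022,0.005,-0.03,0,0,0,-1],[0.022,0.005,-0.03,0,0,0,-1],[0.022,0.005,-0.03,0,0,0,-1],[0.014,0.003,-0.02,0,0,0,-1],[0,0,0,0,0,0,-1]]
  ]
}}

```text
clock: 5.6
eef_pos: [0.5269, -0.178, 0.124]
tool_rot: [-0.09, 0.95, 0.033, 0.297]
ft_force: [-0.0, 0.6, -0.2]
grip_width: 0.0853
```

```bash
python3 - <<'E'
from h import *
st()
P=np.array([.5265,-.184,.1247]);u=axis(35.1,11.1)
want(P,u,yv(11.1))
E
```

```text
t 5.6 p [ 0.5269 -0.178   0.124 ] z [ 0.5577  0.116  -0.8219] y [-0.1905  0.9816  0.0093] w 0.0853 F [-0.   0.6 -0.2] T [-0.08  0.56 -0.02] q [-0.53  0.19 -0.6   0.31  0.39 -0.62]
target [ 0.531  -0.1831  0.1182] shift mm [ 4.0816 -5.0736 -5.8853] units [ 0.0082 -0.0101 -0.0118] turn units [-0.0149 -0.0157  0.0038]
```

>>> {"op": "move_arm", "data": {
  "moves": [
    [[0.008,-0.01,-0.011,-0.015,-0.015,0.004,-1],[0,0,0,0,0,0,-1]]
  ]
}}

```text
clock: 5.77
eef_pos: [0.5309, -0.1799, 0.1171]
tool_rot: [-0.094, 0.949, 0.031, 0.298]
ft_force: [0.3, 0.5, 0.4]
grip_width: 0.0858
```

```bash
python3 - <<'E'
from h import *
P=np.array([.5265,-.184,.1247]);u=axis(35.1,11.1)
want(P,u,yv(11.1))
E
```

```text
target [ 0.531  -0.1831  0.1182] shift mm [ 0.13   -3.1917  1.0416] units [ 0.0003 -0.0064  0.0021] turn units [-0.0041 -0.0075 -0.0091]
```

>>> {"op": "move_arm", "data": {
  "moves": [
    [[0,-0.008,0.002,0,-0.007,-0.009,0],[0,0,0,0,0,0,0.2],[0,0,0,0,0,0,0.3],[0,0,0,0,0,0,1],[0,0,0,0,0,0,1],[0,0,0,0,0,0,1]]
  ]
}}

```text
clock: 6.27
eef_pos: [0.5306, -0.1831, 0.1208]
tool_rot: [-0.092, 0.949, 0.03, 0.301]
ft_force: [1.3, -0.3, -2.5]
grip_width: 0.0313
```

```bash
python3 - <<'E'
from h import *
st()
P=np.array([.5265,-.184,.1247]);u=axis(35.1,11.1)
want(P,u,yv(11.1))
E
```

```text
t 6.27 p [ 0.5306 -0.1831  0.1208] z [ 0.5647  0.1127 -0.8176] y [-0.1931  0.9812  0.0018] w 0.0313 F [ 1.3 -0.3 -2.5] T [-0.12  0.66 -0.01] q [-0.53  0.2  -0.6   0.29  0.39 -0.63]
target [ 0.531  -0.1831  0.1182] shift mm [ 0.3723 -0.0448 -2.6707] units [ 0.0007 -0.0001 -0.0053] turn units [-0.0038  0.0012 -0.0012]
```

The jaws stopped at 31 mm on the head. I'll draw it out along the axis.

>>> {"op": "move_arm", "data": {
  "moves": [
    [[-0.008,-0.0015,0.012,0,0,0,1],[-0.0136,-0.0026,0.0196,0,0,0,1],[-0.0136,-0.0026,0.0196,0,0,0,1],[-0.0136,-0.0026,0.0196,0,0,0,1],[-0.0136,-0.0026,0.0196,0,0,0,1],[-0.0136,-0.0026,0.0196,0,0,0,1],[-0.0136,-0.0026,0.0196,0,0,0,1],[-0.0136,-0.0026,0.0196,0,0,0,1]]
  ]
}}

```text
clock: 6.93
eef_pos: [0.4732, -0.1914, 0.1963]
tool_rot: [-0.092, 0.95, 0.032, 0.297]
ft_force: [0.4, -0.7, -3.5]
grip_width: 0.0316
```

```bash
python3 - <<'E'
from h import *
st()
P=np.array([.5265,-.184,.1247]);u=axis(35.1,11.1)
want(P+.1*u,u,yv(11.1))
d=camera("side");crop(d,215,165,200,150,4,"pics/d5.png");save("d5.npz",d)
E
```

```text
t 6.93 p [ 0.4732 -0.1914  0.1963] z [ 0.5581  0.1159 -0.8216] y [-0.194   0.981   0.0066] w 0.0316 F [ 0.4 -0.7 -3.5] T [-0.24  0.93 -0.05] q [-0.63  0.01 -0.56  0.56  0.44 -0.72]
target [ 0.4746 -0.1942  0.2   ] shift mm [ 1.3499 -2.7919  3.6776] units [ 0.0027 -0.0056  0.0074] turn units [-0.0101 -0.0139 -0.0029]
```

View pics/d5.png

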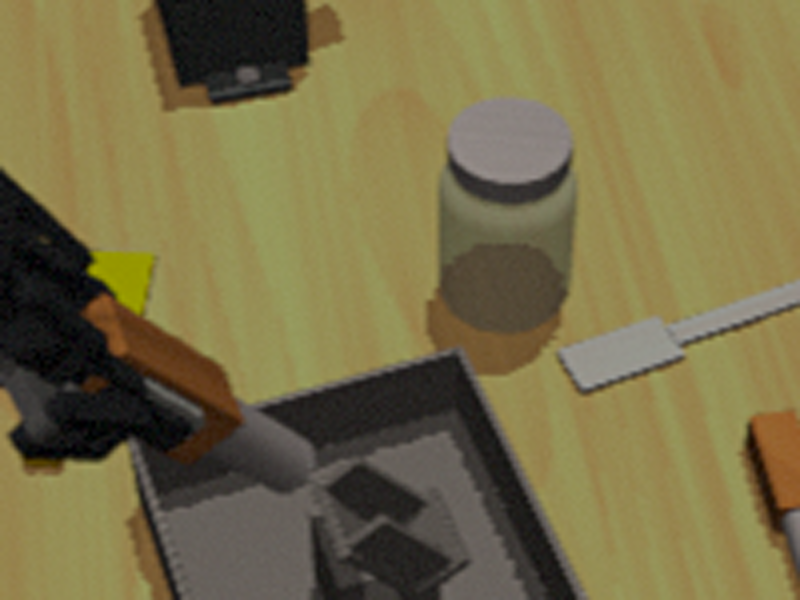

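The stop is out and clear of the trough, with its foot near (300,480) in the crop. Next I'll transport it to a hover above the bore with 20° lean.

```bash
cat >> h.py <<'E'
# stop in tool frame at closing
_tz=np.array([.5647,.1127,-.8176]);_ty=np.array([-.1931,.9812,.0018]);_tz/=np.linalg.norm(_tz);_ty-=_tz*(_ty@_tz);_ty/=np.linalg.norm(_ty)
_M=np.c_[np.cross(_ty,_tz),_ty,_tz];_u=axis(35.1,11.1);_P=np.array([.5265,-.184,.1247])
FT=_M.T@(_P-.0975*_u-np.array([.5306,-.1831,.1208]))
UT=_M.T@_u
MOUTH=np.array([.532,.2485,.07])
def goal(F,lean,az):
    """foot at F, stop axis leaning; print move"""
    o=get_obs();m=R.from_quat(o["tool_rot"]).as_matrix();p=o["eef_pos"]
    ux=axis(lean,az);Rg=None
    tz=-ux;ty=yv(az);Rs=np.c_[np.cross(ty,tz),ty,tz]
    # correct for small tool/stop misalignment
    c=R.align_vectors([[0,0,-1],[0,1,0]],[UT,[0,1,0]])[0].as_matrix()
    Rg=Rs@c
    t=F-Rg@FT
    rv=np.degrees((R.from_matrix(Rg)*R.from_matrix(m).inv()).as_rotvec())/30
    print("foot now",p+m@FT,"rel mouth mm",(p+m@FT-MOUTH)*1e3,"lean",np.degrees(np.arccos((m@UT)[2])))
    print("  tcp target",t,"shift units",(t-p)/.5,"turn units",rv)
E
python3 - <<'E'
from h import *
print(FT,UT)
goal(MOUTH+[0,0,.05],20,6)
E
```

```text
[ 0.0013 -0.0003  0.0919] [-0.001   0.0019 -1.    ]
foot now [ 0.5236 -0.182   0.122 ] rel mouth mm [  -8.3677 -430.455    52.0464] lean 34.78486462279106
  tcp target [0.5018 0.2455 0.2068] shift units [0.0573 0.875  0.0171] turn units [-0.081   0.4863 -0.1685]
```

>>> {"op": "move_arm", "data": {
  "moves": [
    [[0.0,0.02,0.06,0,0,0,1],[0.005,0.07,0.02,0,0,0,1],[0.005,0.075,0,-0.016,0.097,-0.034,1],[0.005,0.075,0,-0.016,0.097,-0.034,1],[0.005,0.075,0,-0.016,0.097,-0.034,1],[0.005,0.075,0,-0.016,0.097,-0.034,1],[0.005,0.075,0,-0.016,0.097,-0.034,1],[0.005,0.075,0,0,0,0,1]]
  ]
}}

```text
clock: 7.65
eef_pos: [0.4829, 0.0789, 0.2385]
tool_rot: [-0.036, 0.985, 0.003, 0.168]
ft_force: [2.4, 0.4, -3.6]
grip_width: 0.0311
```

```bash
python3 - <<'E'
from h import *
st()
goal(MOUTH+[0,0,.06],20,6)
E
```

```text
t 7.65 p [0.4829 0.0789 0.2385] z [ 0.3303  0.0177 -0.9437] y [-0.0725  0.9973 -0.0066] w 0.0311 F [ 2.4  0.4 -3.6] T [0.03 0.4  0.04] q [ 0.19 -0.02 -0.36  0.9  -0.04  0.11]
foot now [0.5121 0.0801 0.1514] rel mouth mm [ -19.9116 -168.3663   81.3794] lean 19.259704540553436
  tcp target [0.5018 0.2455 0.2168] shift units [ 0.0378  0.3333 -0.0435] turn units [ 0.0165 -0.0235  0.0621]
```

>>> {"op": "move_arm", "data": {
  "moves": [
    [[0.008,0.075,0,0.004,-0.006,0.015,1],[0.008,0.075,0,0.004,-0.006,0.015,1],[0.008,0.075,-0.01,0.004,-0.006,0.015,1],[0.008,0.06,-0.015,0.004,-0.006,0.015,1],[0.005,0.03,-0.015,0,0,0,1],[0,0,0,0,0,0,1]]
  ]
}}

```text
clock: 8.15
eef_pos: [0.4974, 0.2539, 0.2151]
tool_rot: [-0.058, 0.983, 0.013, 0.171]
ft_force: [0.4, -0.4, -3.2]
grip_width: 0.0314
```

```bash
python3 - <<'E'
from h import *
st()
goal(MOUTH+[0,0,.04],20,6)
E
```

```text
t 8.15 p [0.4974 0.2539 0.2151] z [ 0.3357  0.0458 -0.9409] y [-0.1187  0.9929  0.006 ] w 0.0314 F [ 0.4 -0.4 -3.2] T [-0.12  0.62  0.  ] q [ 0.54  0.14 -0.25  0.86 -0.13  0.4 ]
foot now [0.5271 0.2577 0.1282] rel mouth mm [-4.9011  9.2144 58.2492] lean 19.74339796535819
  tcp target [0.5018 0.2455 0.1968] shift units [ 0.0088 -0.0168 -0.0368] turn units [-0.0087 -0.0096 -0.0266]
```

>>> {"op": "move_arm", "data": {
  "moves": [
    [[0.009,-0.016,-0.025,-0.008,-0.01,-0.026,1],[0,-0.003,-0.012,0,0,0,1],[0,0,0,0,0,0,1]]
  ]
}}

```text
clock: 8.4
eef_pos: [0.4997, 0.245, 0.1938]
tool_rot: [-0.054, 0.984, 0.009, 0.171]
ft_force: [-0.6, -1.2, -2.8]
grip_width: 0.0313
```

```bash
python3 - <<'E'
from h import *
st()
goal(MOUTH+[0,0,.02],20,6)
for n in ("wrist","side","scene"):
    c=camera(n);save(n[0]+"6.npz",c)
    o=get_obs();m=R.from_quat(o["tool_rot"]).as_matrix();p=o["eef_pos"]
    f=p+m@FT;uu=m@UT
    print(n,proj(c,f),proj(c,f+.06*uu),proj(c,MOUTH))
crop(load("w6.npz"),240,120,170,180,4,"pics/w6.png")
crop(load("d6.npz"),235,85,90,90,6,"pics/d6.png")
crop(load("s6.npz"),390,130,90,90,6,"pics/s6.png")
E
```

```text
t 8.4 p [0.4997 0.245  0.1938] z [ 0.3362  0.0368 -0.9411] y [-0.1088  0.9941  0.    ] w 0.0313 F [-0.6 -1.2 -2.8] T [-0.07  0.6  -0.01] q [ 0.53  0.16 -0.29  0.8  -0.14  0.4 ]
foot now [0.5294 0.248  0.1069] rel mouth mm [-2.6164 -0.5494 36.8887] lean 19.70977648552978
  tcp target [0.5018 0.2455 0.1768] shift units [ 0.0043  0.0011 -0.0341] turn units [ 0.0026 -0.0095 -0.0075]
wrist [[321.8162 241.6092]] [[322.1832 276.575 ]] [[322.4933 215.5249]]
side [[269.6996 135.2562]] [[258.5435 115.4698]] [[271.7682 148.49  ]]
scene [[438.6278 180.2312]] [[438.4159 157.3279]] [[435.6655 191.5667]]Traceback (most recent call last):
  File "<stdin>", line 10, in <module>
  File "h.py", line 30, in load
    z=np.load(name); return {k:(z[k] if z[k].ndim else float(z[k])) for k in z.files}
    fid = stack.enter_context(open(os.fspath(file), "rb"))
                              ~~~~^^^^^^^^^^^^^^^^^^^^^^^
FileNotFoundError: [Errno 2] No such file or directory: 'd6.npz'
```

View pics/w6.png

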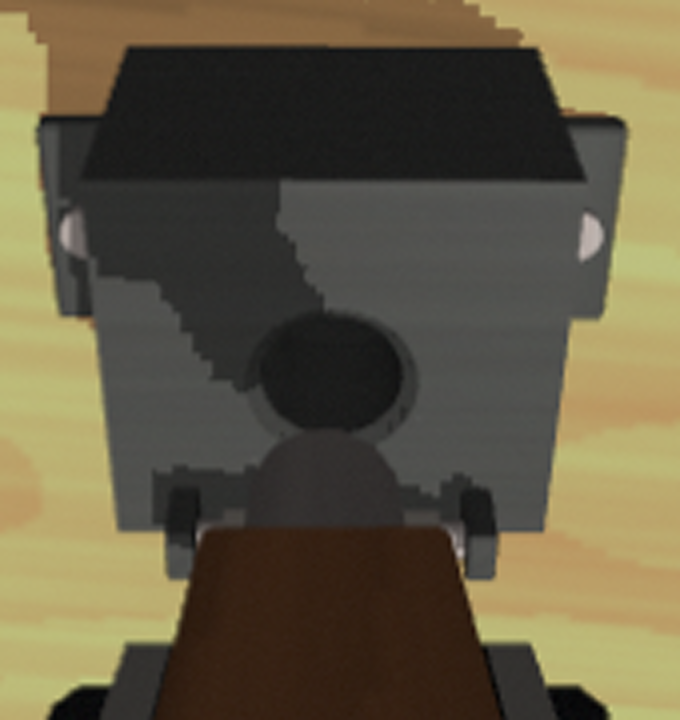

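```bash
python3 - <<'E'
from h import *
d=camera("side");s=load("s6.npz")
crop(d,225,85,90,90,7,"pics/d6.png");save("d6.npz",d)
s=camera("scene");save("s6.npz",s);crop(s,390,130,90,90,7,"pics/s6.png")
o=get_obs();m=R.from_quat(o["tool_rot"]).as_matrix();p=o["eef_pos"]
f=p+m@FT;uu=m@UT
for c,u0,v0 in ((d,225,85),(s,390,130)):
    print((np.vstack([proj(c,f),proj(c,f+.06*uu),proj(c,MOUTH)])-[u0,v0]+.5)*7)
E
```

```text
[[320.4327 348.586 ]
 [241.9071 210.1857]
 [330.8775 447.9297]]
[[346.843  354.553 ]
 [345.1408 194.0098]
 [323.1584 434.4668]]
```

View pics/d6.png

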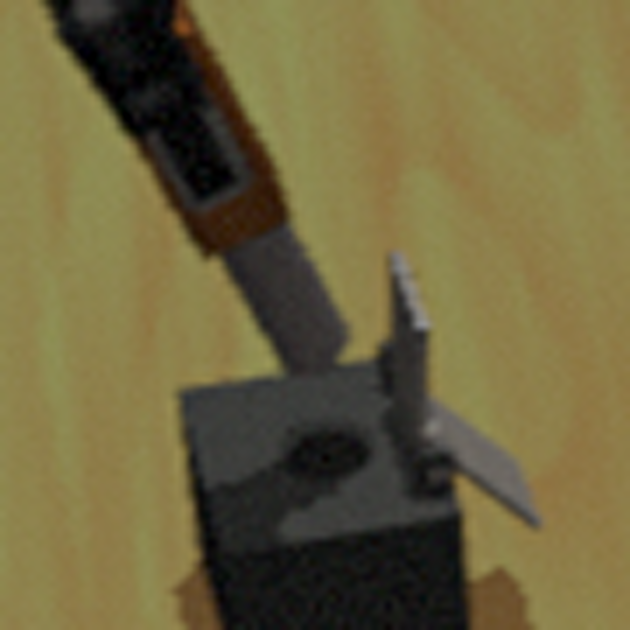

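View pics/s6.png

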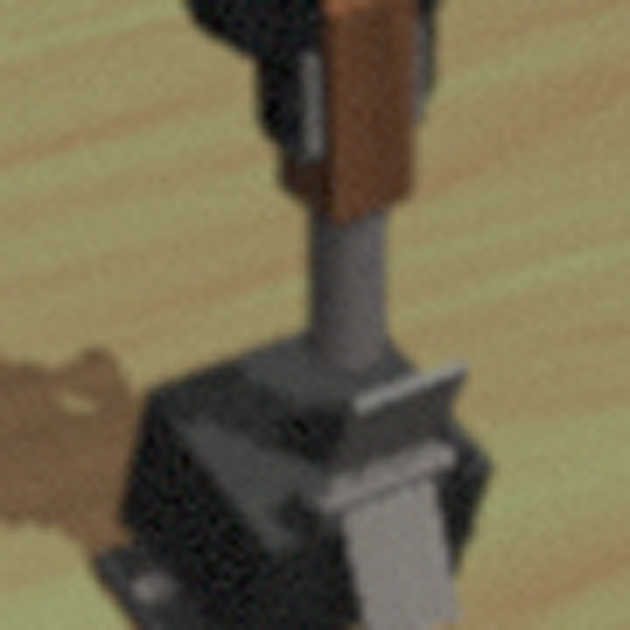

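Predicted and seen foot and bore positions agree within about 1 mm. I'll lower the leaning foot edge towards the mouth.

>>> {"op": "move_arm", "data": {
  "moves": [
    [[0.004,0.002,-0.02,0,-0.008,0,1],[0.003,0.001,-0.018,0,0,0,1],[0.001,0,-0.015,0,0,0,1],[0,0,0,0,0,0,1]]
  ]
}}

```text
clock: 8.98
eef_pos: [0.5076, 0.2473, 0.1727]
tool_rot: [-0.052, 0.982, 0.012, 0.179]
ft_force: [-0.9, 0.5, -3.6]
grip_width: 0.0316
```

```bash
python3 - <<'E'
from h import *
st()
goal(MOUTH+[0.0015,0.0005,-.005],20,6)
E
```

```text
t 8.98 p [0.5076 0.2473 0.1727] z [ 0.3504  0.042  -0.9357] y [-0.1065  0.9943  0.0047] w 0.0316 F [-0.9  0.5 -3.6] T [-0.12  0.71  0.06] q [ 0.53  0.18 -0.33  0.73 -0.14  0.4 ]
foot now [0.5386 0.2508 0.0863] rel mouth mm [ 6.6349  2.2698 16.284 ] lean 20.60631956167744
  tcp target [0.5033 0.246  0.1518] shift units [-0.0085 -0.0026 -0.0419] turn units [-0.0095  0.0193 -0.003 ]
```

>>> {"op": "move_arm", "data": {
  "moves": [
    [[-0.008,-0.003,-0.01,-0.008,0.018,-0.003,1],[0,0,-0.008,0,0,0,1],[0,0,0,0,0,0,1]]
  ]
}}

```text
clock: 9.23
eef_pos: [0.5032, 0.2454, 0.163]
tool_rot: [-0.051, 0.983, 0.01, 0.174]
ft_force: [-0.6, -0.1, -3.2]
grip_width: 0.0313
```

```bash
python3 - <<'E'
from h import *
st()
goal(MOUTH+[0.0015,0.0005,-.005],20,6)
E
```

```text
t 9.23 p [0.5032 0.2454 0.163 ] z [ 0.3405  0.0368 -0.9395] y [-0.1043  0.9945  0.0012] w 0.0313 F [-0.6 -0.1 -3.2] T [-0.07  0.55 -0.04] q [ 0.53  0.19 -0.34  0.72 -0.14  0.4 ]
foot now [0.5334 0.2484 0.0762] rel mouth mm [ 1.3666 -0.0757  6.2305] lean 19.969619626457916
  tcp target [0.5033 0.246  0.1518] shift units [ 0.0002  0.0012 -0.0225] turn units [-0.0005 -0.0011  0.001 ]
```

Foot is 6 mm above the mouth and on target at 20° lean. Lowering gently.

>>> {"op": "move_arm", "data": {
  "moves": [
    [[0,0.001,-0.008,0,0,0,1],[0,0,-0.007,0,0,0,1],[0,0,-0.004,0,0,0,1],[0,0,0,0,0,0,1]]
  ]
}}

```text
clock: 9.57
eef_pos: [0.5033, 0.2462, 0.1528]
tool_rot: [-0.051, 0.983, 0.01, 0.174]
ft_force: [-0.5, -0.5, -3.2]
grip_width: 0.0311
```

```bash
python3 - <<'E'
from h import *
st()
goal(MOUTH+[0.0015,0.0005,-.005],20,6)
d=camera("side");crop(d,225,85,90,90,7,"pics/d7.png");save("d7.npz",d)
w=camera("wrist");crop(w,240,120,170,150,4,"pics/w7.png")
E
```

```text
t 9.57 p [0.5033 0.2462 0.1528] z [ 0.3408  0.0372 -0.9394] y [-0.1046  0.9945  0.0014] w 0.0311 F [-0.5 -0.5 -3.2] T [-0.15  0.62 -0.02] q [ 0.53  0.2  -0.36  0.69 -0.14  0.4 ]
foot now [0.5335 0.2492 0.0661] rel mouth mm [ 1.5009  0.7302 -3.9178] lean 19.994171332966282
  tcp target [0.5033 0.246  0.1518] shift units [-0.     -0.0004 -0.0022] turn units [-0.001  -0.0003  0.0005]
```

View pics/d7.png

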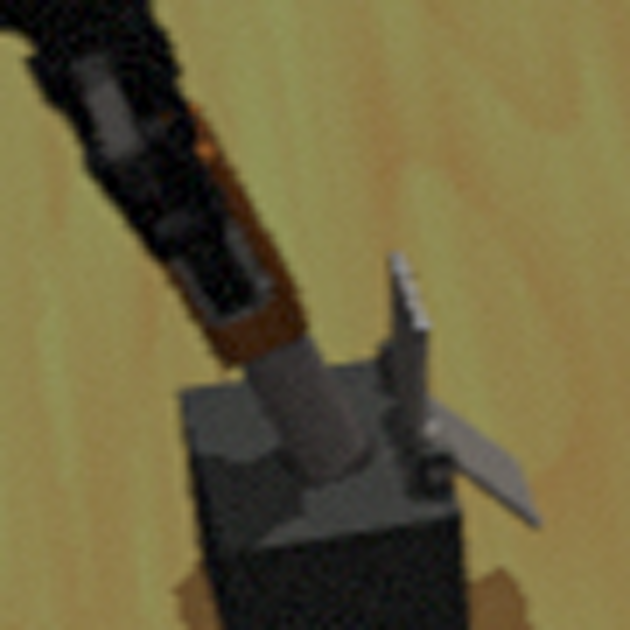

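View pics/w7.png

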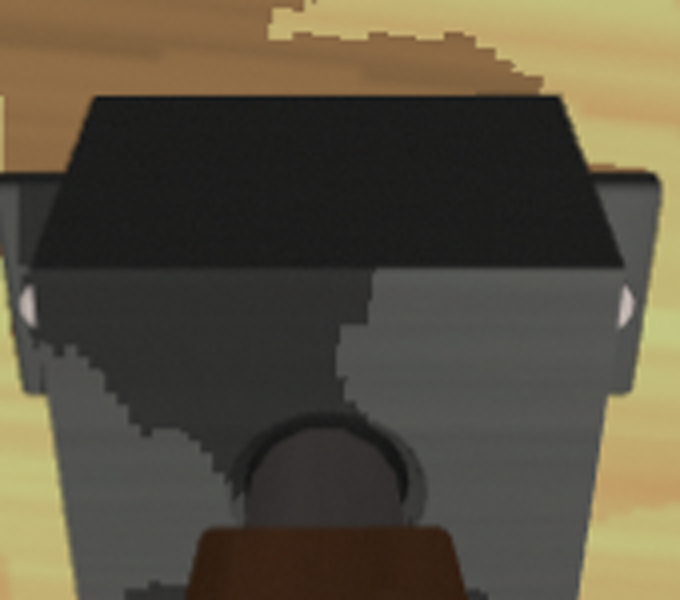

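The foot edge is inside the mouth, with the shank about 0.7 mm towards -y of the bore's centre. I'll straighten in steps, pivoting about the foot.

```bash
python3 - <<'E'
from h import *
for F,l in (([.0012,.0012,-.006],15),([.0008,.0012,-.006],10),([.0,.0012,-.006],0)): goal(MOUTH+F,l,6)
E
```

```text
foot now [0.5338 0.2494 0.0666] rel mouth mm [ 1.7719  0.8798 -3.4452] lean 20.0264612059592
  tcp target [0.5107 0.2475 0.1531] shift units [ 0.0142  0.0024 -0.0005] turn units [-0.019   0.1665  0.0006]
foot now [0.5338 0.2494 0.0666] rel mouth mm [ 1.7719  0.8798 -3.4452] lean 20.0264612059592
  tcp target [0.5181 0.2483 0.1547] shift units [0.029  0.004  0.0028] turn units [-0.0364  0.3322  0.0006]
foot now [0.5338 0.2494 0.0666] rel mouth mm [ 1.7719  0.8798 -3.4452] lean 20.0264612059592
  tcp target [0.5332 0.25   0.1559] shift units [0.0592 0.0074 0.0052] turn units [-0.0711  0.6637  0.0008]
```

>>> {"op": "move_arm", "data": {
  "moves": [
    [[0,0.001,-0.005,0,0,0,1],[0.007,0.001,0,-0.009,0.08,0,1],[0.007,0.001,0.001,-0.009,0.08,0,1],[0,0,0,0,0,0,1]]
  ]
}}

```text
clock: 10.0
eef_pos: [0.5103, 0.2479, 0.1517]
tool_rot: [-0.052, 0.99, 0.007, 0.132]
ft_force: [0.8, -0.8, -3.6]
grip_width: 0.0317
```

```bash
python3 - <<'E'
from h import *
st()
for F,l in (([.0008,.0012,-.006],10),([.0,.0012,-.006],0)): goal(MOUTH+F,l,6)
E
```

```text
t 10.0 p [0.5103 0.2479 0.1517] z [ 0.26    0.0285 -0.9652] y [-0.105   0.9945  0.0011] w 0.0317 F [ 0.8 -0.8 -3.6] T [-0.12  0.59 -0.03] q [ 0.5   0.26 -0.25  0.81 -0.1   0.39]
foot now [0.533  0.2501 0.0626] rel mouth mm [ 1.0182  1.6458 -7.3536] lean 15.10501150149202
  tcp target [0.5181 0.2483 0.1547] shift units [0.0155 0.0008 0.0061] turn units [-0.0182  0.1692 -0.0004]
foot now [0.533  0.2501 0.0626] rel mouth mm [ 1.0182  1.6458 -7.3536] lean 15.10501150149202
  tcp target [0.5332 0.25   0.1559] shift units [0.0457 0.0042 0.0084] turn units [-0.053   0.5007 -0.0004]
```

>>> {"op": "move_arm", "data": {
  "moves": [
    [[0.01,0,0.003,-0.01,0.1,0,1],[0.01,0,0.002,-0.012,0.11,0,1],[0.01,0,0.001,-0.012,0.11,0,1],[0,0,0,0,0,0,1]]
  ]
}}

```text
clock: 10.33
eef_pos: [0.5245, 0.2481, 0.1538]
tool_rot: [-0.053, 0.998, 0.003, 0.046]
ft_force: [-0.9, 0.5, -3.4]
grip_width: 0.0317
```

```bash
python3 - <<'E'
from h import *
st()
goal(MOUTH+[.0,.0008,-.006],0,6)
E
```

```text
t 10.33 p [0.5245 0.2481 0.1538] z [ 0.0917  0.0113 -0.9957] y [-0.1059  0.9944  0.0015] w 0.0317 F [-0.9  0.5 -3.4] T [0.25 0.23 0.06] q [ 0.46  0.38 -0.03  1.06 -0.03  0.35]
foot now [0.5317 0.2487 0.0622] rel mouth mm [-0.3092  0.2159 -7.7722] lean 5.2450503000894315
  tcp target [0.5332 0.2496 0.1559] shift units [0.0173 0.0031 0.0041] turn units [-0.0195  0.1737 -0.0024]
```

>>> {"op": "move_arm", "data": {
  "moves": [
    [[0.009,0.0015,0.001,-0.01,0.09,0,1],[0.006,0.001,0.0,-0.009,0.08,0,1],[0,0,0,0,0,0,1]]
  ]
}}

```text
clock: 10.58
eef_pos: [0.532, 0.2493, 0.1529]
tool_rot: [-0.053, 0.999, 0.0, 0.003]
ft_force: [0.9, 0.4, -2.8]
grip_width: 0.0314
```

```bash
python3 - <<'E'
from h import *
st()
goal(MOUTH+[.0,.0005,-.006],0,6)
w=camera("wrist");crop(w,240,110,170,150,4,"pics/w8.png")
E
```

```text
t 10.58 p [0.532  0.2493 0.1529] z [ 0.0052  0.0007 -1.    ] y [-0.106   0.9944  0.0001] w 0.0314 F [ 0.9  0.4 -2.8] T [-0.05  0.15  0.01] q [ 0.44  0.46  0.08  1.19 -0.    0.33]
foot now [0.5313 0.249  0.061 ] rel mouth mm [-0.7411  0.4862 -9.0121] lean 0.26459527032070684
  tcp target [0.5332 0.2493 0.1559] shift units [ 0.0023 -0.      0.006 ] turn units [ 0.0007  0.0083 -0.0029]
```

View pics/w8.png

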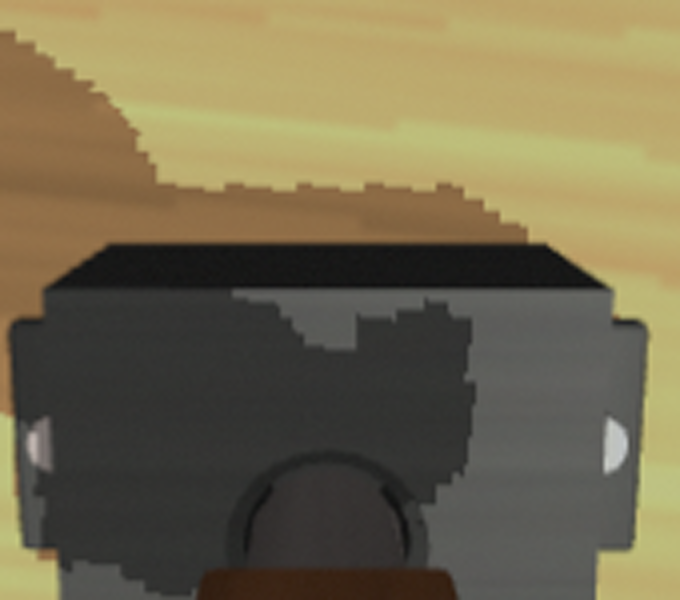

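Upright in the bore, 9 mm deep, with no side force. Sliding down gently.

>>> {"op": "move_arm", "data": {
  "moves": [
    [[0.001,0,-0.006,0,0.008,0,1],[0,0,-0.008,0,0,0,1],[0,0,-0.008,0,0,0,1],[0,0,-0.008,0,0,0,1],[0,0,-0.008,0,0,0,1]]
  ]
}}

```text
clock: 11.05
eef_pos: [0.5299, 0.2494, 0.1331]
tool_rot: [-0.054, 0.999, 0.001, 0.004]
ft_force: [0.3, 1.0, -3.4]
grip_width: 0.0317
```

```bash
python3 - <<'E'
from h import *
st()
goal(MOUTH+[.0,.0005,-.06],0,6)
E
```

```text
t 11.05 p [0.5299 0.2494 0.1331] z [ 0.0084  0.0015 -1.    ] y [-0.1081  0.9941  0.0006] w 0.0317 F [ 0.3  1.  -3.4] T [0.01 0.   0.01] q [ 0.44  0.47  0.04  1.14 -0.    0.33]
foot now [0.5294 0.2492 0.0412] rel mouth mm [ -2.6079   0.6676 -28.7926] lean 0.43444626251530893
  tcp target [0.5332 0.2493 0.1019] shift units [ 0.0066 -0.0003 -0.0624] turn units [-0.0009  0.0143 -0.0069]
```

>>> {"op": "move_arm", "data": {
  "moves": [
    [[0.004,0,-0.007,0,0.01,0,1],[0.001,0,-0.008,0,0.003,0,1],[0.001,0,-0.008,0,0,0,1],[0.001,0,-0.008,0,0,0,1],[0,0,-0.006,0,0,0,1]]
  ]
}}

```text
clock: 11.47
eef_pos: [0.5323, 0.2492, 0.112]
tool_rot: [-0.054, 0.999, 0.0, -0.0]
ft_force: [-0.3, -0.0, -2.9]
grip_width: 0.0313
```

```bash
python3 - <<'E'
from h import *
st()
goal(MOUTH+[.0,.0005,-.06],0,6)
E
```

```text
t 11.47 p [0.5323 0.2492 0.112 ] z [-0.0006  0.0009 -1.    ] y [-0.1086  0.9941  0.001 ] w 0.0313 F [-0.3 -0.  -2.9] T [ 0.01 -0.   -0.  ] q [0.44 0.5  0.03 1.1  0.   0.33]
foot now [0.531  0.2489 0.0201] rel mouth mm [ -0.9912   0.3795 -49.8628] lean 0.09826783961087689
  tcp target [0.5332 0.2493 0.1019] shift units [ 0.0017  0.0002 -0.0203] turn units [ 0.0002 -0.0028 -0.0078]
```

10 mm remain, so I'll go slower.

>>> {"op": "move_arm", "data": {
  "moves": [
    [[0.001,0,-0.005,0,0,0,1],[0,0,-0.005,0,0,0,1],[0,0,-0.004,0,0,0,1],[0,0,-0.002,0,0,0,1]]
  ]
}}

```text
clock: 11.8
eef_pos: [0.5325, 0.249, 0.1021]
tool_rot: [-0.054, 0.999, 0.0, -0.001]
ft_force: [-0.5, -0.4, -1.6]
grip_width: 0.0314
```

```bash
python3 - <<'E'
from h import *
st()
goal(MOUTH+[.0,.0005,-.06],0,6)
d=camera("side");crop(d,225,85,90,90,7,"pics/d9.png")
E
```

```text
t 11.8 p [0.5325 0.249  0.1021] z [-0.0021  0.0004 -1.    ] y [-0.1085  0.9941  0.0006] w 0.0314 F [-0.5 -0.4 -1.6] T [ 0.01  0.13 -0.02] q [0.44 0.51 0.02 1.09 0.   0.33]
foot now [0.5311 0.2486 0.0102] rel mouth mm [ -0.9324   0.1271 -59.8141] lean 0.1917920805938528
  tcp target [0.5332 0.2493 0.1019] shift units [ 0.0013  0.0006 -0.0004] turn units [ 0.0013 -0.0058 -0.0076]
```

View pics/d9.png

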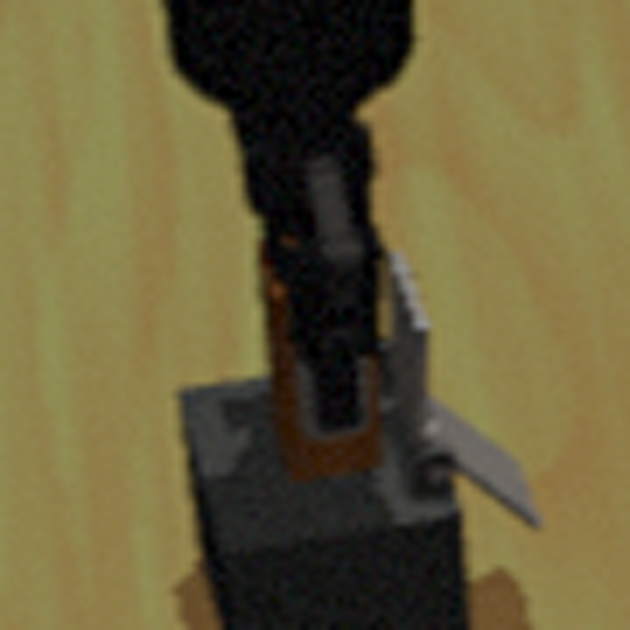

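>>> {"op": "move_arm", "data": {
  "moves": [
    [[0,0,-0.003,0,0,0,1],[0,0,-0.003,0,0,0,1],[0,0,-0.002,0,0,0,1]]
  ]
}}

```text
clock: 12.1
eef_pos: [0.5326, 0.249, 0.1021]
tool_rot: [-0.054, 0.999, 0.001, -0.0]
ft_force: [-2.1, -1.1, 0.0]
grip_width: 0.0311
```

Z no longer moves and the load is taken up, at exactly the expected seating height. Releasing.

>>> {"op": "move_arm", "data": {
  "moves": [
    [[0,0,0,0,0,0,0.1],[0,0,0,0,0,0,-0.2],[0,0,0,0,0,0,-0.5],[0,0,0,0,0,0,-0.5],[0,0,0,0,0,0,-0.5]]
  ]
}}

```text
clock: 12.52
eef_pos: [0.5357, 0.2503, 0.1045]
tool_rot: [-0.054, 0.999, 0.002, 0.004]
ft_force: [1.4, 0.5, -0.6]
grip_width: 0.0641
```

```bash
python3 - <<'E'
from h import *
st()
w=camera("wrist");crop(w,0,0,640,480,1.2,"pics/w10.png")
E
```

```text
t 12.52 p [0.5357 0.2503 0.1045] z [ 0.0077  0.0045 -1.    ] y [-0.1083  0.9941  0.0037] w 0.0641 F [ 1.4  0.5 -0.6] T [-0.02 -0.04 -0.01] q [0.44 0.5  0.02 1.08 0.   0.33]
```

View pics/w10.png

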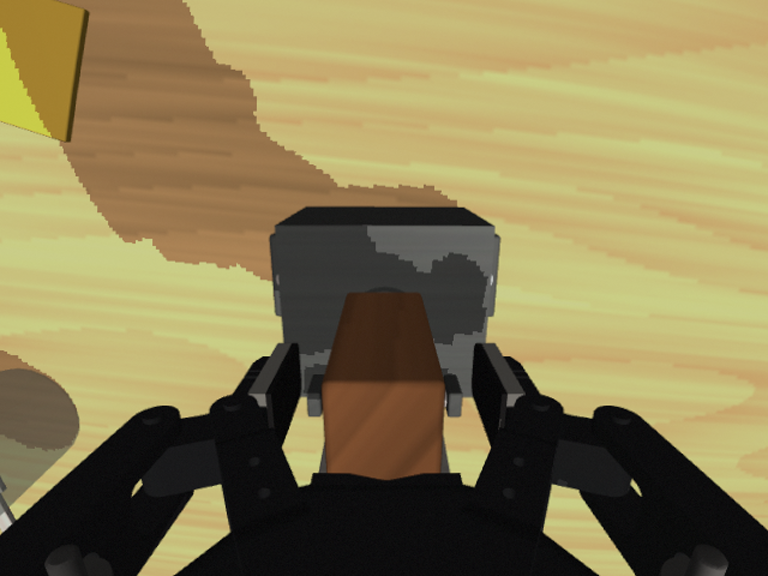

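The pads are free on both sides. Retreating straight up.

>>> {"op": "move_arm", "data": {
  "moves": [
    [[-0.004,-0.001,0.02,0,0,0,-0.5],[0,0,0.04,0,0,0,-0.5],[0,0,0.06,0,0,0,-0.5],[0,0,0.07,0,0,0,-0.5],[0,0,0.07,0,0,0,-0.5],[0,0,0.03,0,0,0,-0.5],[-0.07,0,0,0,0,0,-0.5],[-0.07,0,0,0,0,0,-0.5]]
  ]
}}

```text
clock: 13.23
eef_pos: [0.4645, 0.2486, 0.2569]
tool_rot: [-0.052, 0.999, 0.002, 0.004]
ft_force: [-1.6, 1.1, 0.1]
grip_width: 0.0642
```

```bash
python3 - <<'E'
from h import *
st()
for n,f in (("wrist","w"),("side","d"),("scene","s")):
    c=camera(n);save(f+"11.npz",c)
    cv2.imwrite(f"pics/{f}11.png",c["pixels"][:,:,::-1])
crop(load("d11.npz"),225,85,90,90,7,"pics/d11c.png")
crop(load("s11.npz"),390,130,90,90,7,"pics/s11c.png")
ex=np.array([np.cos(.105),np.sin(.105)]);ey=np.array([-ex[1],ex[0]])
for f in "wds":
    q=cloud(load(f+"11.npz")).reshape(-1,3);q=q[~np.isnan(q).any(1)]
    l=np.c_[(q[:,:2]-MOUTH[:2])@ex,(q[:,:2]-MOUTH[:2])@ey,q[:,2]]
    k=(np.abs(l[:,0])<.014)&(abs(l[:,1])<.014)&(l[:,2]>.08)&(l[:,2]<.17)
    t=l[k&(l[:,2]>l[k,2].max()-.006)] if k.any() else []
    print(f,"head top z",np.median(t[:,2]) if len(t) else None,len(t))
    for z0 in (.095,.11,.124):
        k=(abs(l[:,1])<.018)&(l[:,0]>.021)&(l[:,0]<.08)&(abs(l[:,2]-z0)<.004)
        if k.sum()>3: print("  flap",z0,np.median(l[k,0]))
E
```

```text
t 13.23 p [0.4645 0.2486 0.2569] z [ 0.0076  0.004  -1.    ] y [-0.1038  0.9946  0.0032] w 0.0642 F [-1.6  1.1  0.1] T [0.03 0.05 0.03] q [ 0.49  0.28  0.1   1.38 -0.    0.39]
w head top z 0.1453279987374748 1077
  flap 0.095 0.02782607121587763
  flap 0.11 0.0286398160352192
  flap 0.124 0.030128012810792477
d head top z 0.14497454446709424 90
  flap 0.095 0.024740784808356616
  flap 0.11 0.02589782115932851
  flap 0.124 0.02715395947265653
s head top z 0.1440615447202872 103
  flap 0.095 0.030276061321524245
  flap 0.11 0.03207624452426176
  flap 0.124 0.03262752826307466
```

View pics/d11c.png

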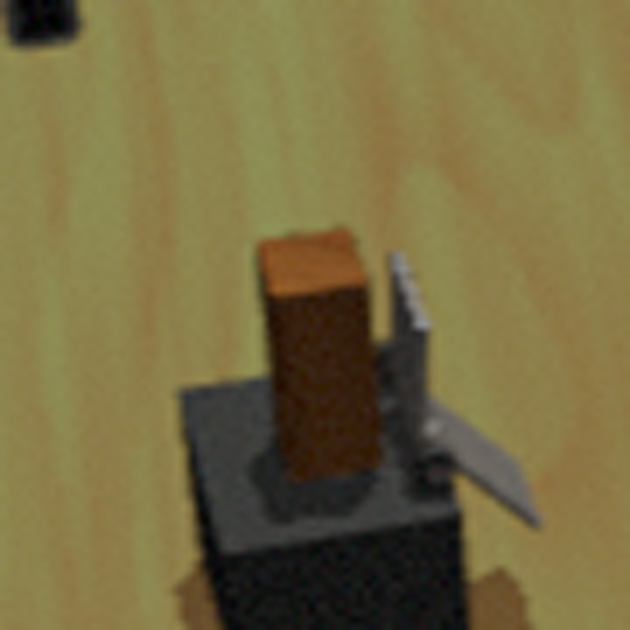

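View pics/s11.png

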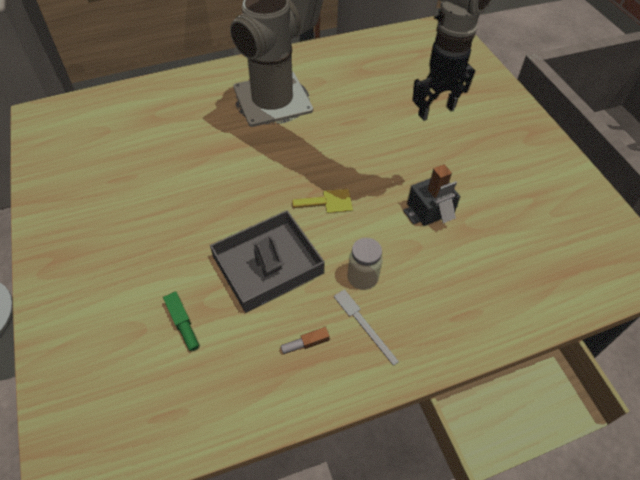

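View pics/d11.png

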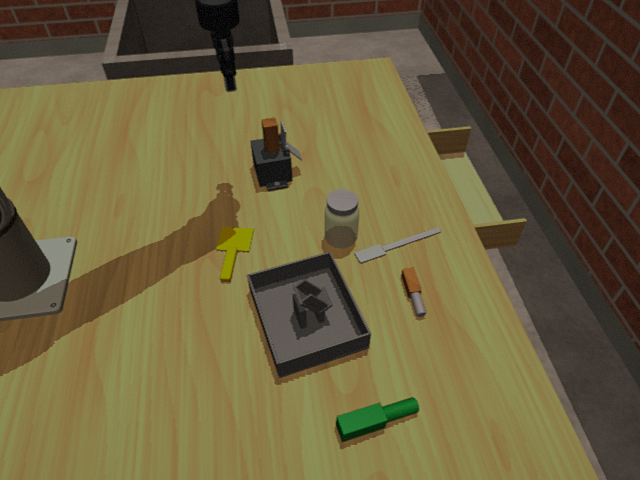

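The head stands upright on the block with its top at 0.144–0.145 m (0.145 expected). The flap is unchanged. Jar, scraper, stirrer and look-alikes are at the same pixels as at the start. Handing in.

```bash
python3 -c "
from workcell import *
print(job_done())"
```

```text
the job is handed in; nothing more can be done
None
```

The bench stop is in the socket, upright with its head on the block. The cover is fully up, and I handed the job in at about 13.5 s of the 69 s allowed.

I pressed the tab down until the cover stood up, gripped the larger brown stop by its head and drew it about 95 mm out of the trough along its axis. I put the foot edge into the bore at 20° lean (measured), straightened it about the foot in steps, then slid it down in small steps until the block took its weight. Then I let go and backed off.

**Last checks:**
- **Stop:** the head's top measures 0.144–0.145 m in all three cameras, against 0.145 m expected when seated.
- **Cover:** in the pictures taken just after pressing the tab, it leaned about 4.5° past vertical, about 1.65 rad. At hand-in it looked the same in all three views.
- **Other objects:** the jar, scraper, stirrer and both look-alikes sit where they did at the start in the scene and side pictures.
- **Force and contact:** the readings I took never went above about 4 N, and the gripper was clear of everything at hand-in.

**Disagreements:** the cameras differ by about 2–6 mm on the flap's position, but agree on its angle. My estimate of the foot's x also drifted up to 2.6 mm from the bore axis during the slide, though there was no side force. I put that down to calibration and grip estimation error.

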